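# Set the turntable organiser's brake with a gauge blade

### The arm

A 7-joint arm with a two-finger parallel gripper is mounted at the origin on the work surface. World frame = base frame: x ahead of the robot, y to its left, z up, the work surface at z = 0. Lengths are in m, angles in rad, forces in N, time in s.
With the tool pointing down it reaches from about 0.4 to 0.875 m from the base axis. Payload 6.5 kg.
Tool frame: the origin (TCP) lies at the centre of the arm's flange, where the gripper is bolted on; the fingertips stand 173 mm ahead of it and the grasp point (between the pads) lies 155 mm ahead of it; z points along the fingers, y is the direction in which the jaws open and shut (so a half turn about z gives the same grasp; the last joint's range is limited). The gripper opens to 85 mm and grips with 20 to 120 N. Pads are 22 mm wide; open, the fingers measure 114 mm over their backs; the gripper's body (76 mm by 85 mm) begins 54 mm behind the grasp point. The pads swing forward as they close: fully open they stand 13 mm farther back than shut.
Start: joints at [-1.289, 0.536, -0.004, 1.538, 0.003, 1.067, -0.071], TCP at [0.222, 0.611, 0.405] pointing down, gripper open.
Joint ranges: [-2.7, 2.7], [-0.37, 2.16], [-1.27, 1.26], [0.24, 2.4], [-1.31, 4.45], [0.19, 1.91], [-2.76, 2.76]. Speed limits (rad/s): [2.39, 2.39, 3.14, 3.14, 3.14, 3.14, 3.14].

### API

Orientations are given as a unit quaternion [w, x, y, z].
In Python, from cell import arm, snapshot, order gives the robot as it stands.
- The arm moves only by the tool send_rows, never from a script. Its argument "steps" is a list of rows, each an object of numbers: "dx", "dy", "dz": the shift along the tool's x, y, z in cm; "twist": the turn about the tool's z in rad. In form: [{"dx": .., "dy": .., "dz": .., "twist": ..}, ...]. A call has 1 to 10 rows; each row shifts and turns the commanded pose from where the row before left it, along the tool's axes as they then stand; what a row does not reach is not made up. A row lasts 1/8 s, in which the tool goes at most 62.5 mm and 10.7 degrees, less where a joint would pass 70% of its speed; a pose out of reach is approached as far as the arm can. A call with a gripper value outside its range is refused whole. "gripper" is the opening, from -1 (shut) to 1 (fully open), so that 0 is half open, set as the call begins (left out, the last holds). The fingers move at their own pace and stop on an object; "newtons" is the grip in N (left out, the last holds). Time passes only in rows, so rows that do not move let the fingers close. It gives the time, the measured TCP pose, the force and the opening at its end, in the units of the state.
- arm.state(): the state, without advancing time (a new reading comes with each control period).
- snapshot(name): name is "side" or "top"; returns a dict with "color" (400x640x3 uint8, blue, green, red), "z_map" (400x640 float32, m along the optical axis (not along the pixel's ray), 0 where there is no reading), "intrinsics" (3x3 intrinsics, pixels), "D" ([k1, k2, p1, p2, k3] as OpenCV has them; the pictures are not rectified), "R" (3x3) and "t" (3): a world point X has camera coordinates R X + t. Camera axes: x right, y down, z forward; pixel columns grow to the right and rows downward; lengths in m; the calibration is good to about 2 mm. A picture is of the moment at which its call begins.
- order.sign_off(): hands the job in, once; it reports no verdict.
The state is a dict: "clock": time; "joint_pos": joint angles; "qvel": joint speeds; "joint_torque": joint torques, N m; "eef_pos": TCP position; "eef_rot": TCP orientation; "contact_force": force on the tool from outside, world axes, zero at the start; "torque": the same for the moment, N m; "width": opening from 0.0 (shut) to 1.0 (fully open).
Only numpy, scipy, OpenCV 4.12 (cv2) and the standard library are available. Lean on these libraries where they do the work, as an engineer would, in place of code of your own. Each camera call takes 0.05 s, during which the arm holds its last target.

### The job

Set the brake of the turntable organiser: take the yellow-handled steel gauge out of its wooden stand, lower it all the way down into the gap between the turntable's steel rim and the brake's black shoe, let go of it, and then turn the brake's red knob clockwise until the gauge just drags, so that drawing it up takes a light pull of about 5 N. Leave the gauge standing upright and seated in the gap with that drag; never jam it with some 20 N or more, and leave the other things on the desk and the turntable undisturbed.

Things in the scene. Friction and masses are not known exactly. Their poses are not given: they have to be found in the camera images.
- gauge: Loose gauge, 80 g: steel blade 3 mm thick (x), 26 mm wide (y), 60 mm long, its lowest 8 mm tapering to 1.4 mm; above it a yellow grip 12 (x) by 26 (y) by 40 mm tall, z = 60 to 100 mm. Origin: centre of the foot, z up. It starts upright, foot 10.5 mm above the desk, in the 6 by 29 mm slot (53 mm deep) of a wooden stand 60 by 70 by 64 mm tall. Stand and cup may have swapped places.
- turntable: Bamboo turntable organiser: foot fixed to the desk and a stiffly turning drum, radius 110 mm, with a smooth steel rim from z = 22 to 55 mm. Origin: on the drum's axis, on the desk; its -x axis points to the brake.
- gap_foot (a point): Fixed point at the gap: on top of the 50 mm wide steel ledge (z = 10 mm) that carries the gauge's foot, 3.5 mm outside the rim (rim surface 3.5 mm towards its +x). x: across the gap, from shoe to rim; y: along the gap. The set gauge stands here with its x along this x (either way round). The friction of rim and shoe on the blade is about 0.6 each (0.45 to 0.75): slow sliding drag is some 0.8 to 1.2 times the pinch.
- brake: Blue brake fixed to the desk, housing 52 by 60 by 56 mm. Origin: on the knob's vertical axis, on the desk; +x points to the turntable's axis, about 190 mm away. The black shoe on its +x side (40 mm wide in y, z = 18 to 46 mm, bevelled lead-in up to 52 mm) faces the rim; its wear varies, so the gap is anything from 5 to 11 mm at the start. Once on the blade the shoe presses it on the rim through a spring of 8 N/mm.
- knob_grip (a point): Red knob of the screw: upright bar 44 mm long (this x), 14 mm thick (y), 34 mm tall, z = 112 to 146 mm; the point is on the vertical screw axis, 14 mm below the top, and turns with it. Clockwise from above moves the shoe to the rim, 2.5 mm per radian; counter-clockwise backs it off. Friction 0.1 N m; it stays where left. The shoe pinches a gauge after 0.9 to 3.1 rad from the start.
- vase: Cobalt-blue glass vase, 42 mm wide, 75 mm tall, loose on the turntable, not to be disturbed. Origin: centre of its underside.
- sharpener: Red plastic pencil sharpener 16 by 26 by 12 mm, loose on the turntable, not to be disturbed. Origin: centre of its underside.
- pencil: Steel mechanical pencil, 130 mm long, lying along its y on the turntable, not to be disturbed. Origin: under its middle.
- highlighter: White highlighter, 110 mm long, lying along its y on the turntable, not to be disturbed. Origin: under its middle.
- cup: Empty white ceramic cup, 72 mm wide, 75 mm tall, loose on the desk, not to be disturbed. Origin: centre of its underside.

How it is judged:
By the outcome, as a careful person would: the job done as asked, in the order asked, and still so for the second after the job is handed in, with the robot touching nothing.
It also fails if it takes over 72 s, if anything falls off the work surface, if the arm or the gripper's body presses on something with over 40 N, if the wrist force passes 120 N, or if a joint passes its speed limit or range.

## Working session

There is one attempt and no reset: what is moved stays moved. The work goes in short steps, Python scripts to look and compute and a tool call to move; the robot and the scene stay as the last step left them, time stands still between calls to the robot, and variables do not carry over. Pictures are saved under pics/ and viewed, and the job is handed in when it is done.

Besides the shell and the picture viewer there is one more tool, called after "Request:" as name(argument=value, ...), one argument or row to a line, values as JSON. send_rows: Moves the arm, as the interface text tells. Its arguments: {"type":"object","properties":{"steps":{"type":"array","items":{"type":"object","properties":{"dx":{"type":"number"},"dy":{"type":"number"},"dz":{"type":"number"},"twist":{"type":"number"}}}},"gripper":{"type":"number"},"newtons":{"type":"number"}},"required":["steps"]}

```bash
ls; mkdir -p pics; cat > h.py <<'E'
import numpy as np, cv2
from cell import arm, snapshot, order
def save(n,s): cv2.imwrite('pics/'+n+'.png',s['color'])
def ray(s,u,v):
    p=cv2.undistortPoints(np.array([[[u,v]]],float),np.array(s['intrinsics']),np.array(s['D']))[0,0]
    R=np.array(s['R']);t=np.array(s['t'])
    return -R.T@t, R.T@np.array([p[0],p[1],1])
def onz(s,u,v,z):
    o,d=ray(s,u,v); return o+d*(z-o[2])/d[2]
def proj(s,P):
    R=np.array(s['R']);t=np.array(s['t'])
    r,_=cv2.projectPoints(np.array(P,float).reshape(-1,1,3),cv2.Rodrigues(R)[0],t,np.array(s['intrinsics']),np.array(s['D']));return r[:,0]
def cloud(s):
    z=s['z_map'];h,w=z.shape
    vv,uu=np.mgrid[:h,:w]
    p=cv2.undistortPoints(np.stack([uu,vv],-1).reshape(-1,1,2).astype(float),np.array(s['intrinsics']),np.array(s['D']))[:,0]
    c=np.c_[p,np.ones(len(p))]*z.reshape(-1,1)
    return ((c-np.array(s['t']))@np.array(s['R'])).reshape(h,w,3)
E
python3 - <<'E'
from h import *
import pickle
for n in ('side','top'):
    s=snapshot(n); save(n+'0',s); pickle.dump(s,open(n+'0.pkl','wb')); print(n,-np.array(s['R']).T@s['t'],s['R'][2])
print(arm.state())
E
```

```text
pics
side [ 0.48946634 -0.68930151  0.9079621 ] [ 0.11871221  0.63977737 -0.75933677]
top [ 0.45659041 -0.02478243  1.05840876] [ 0.13696324  0.02276037 -0.99031461]
{'clock': 0.1, 'joint_pos': array([-1.28921703,  0.53711093, -0.00442709,  1.53876078,  0.00261239,
        1.06728383, -0.07120021]), 'qvel': array([-0.00272522, -0.00109038, -0.00068297, -0.00240566,  0.00015297,
        0.00147544,  0.00119478]), 'joint_torque': array([ 2.72885867e-03, -5.84562778e+01,  1.05183363e+00, -2.59775698e+01,
        1.25929277e-02,  4.59499293e-03,  1.55871595e-05]), 'eef_pos': array([0.22142949, 0.61081247, 0.40389257]), 'eef_rot': array([-6.93069449e-05,  1.72981317e-01,  9.84924798e-01, -7.75564846e-04]), 'contact_force': array([ 0.43516399, -0.29664111,  0.16973729]), 'torque': array([-0.08390512, -0.00442163, -0.00093893]), 'width': 1.0027541276464502}
```

View pics/side0.png

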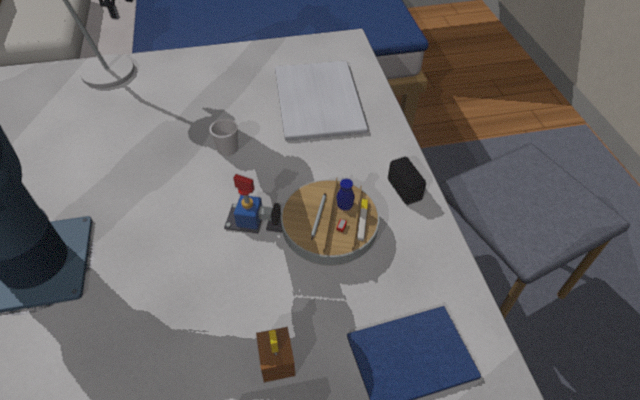

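View pics/top0.png

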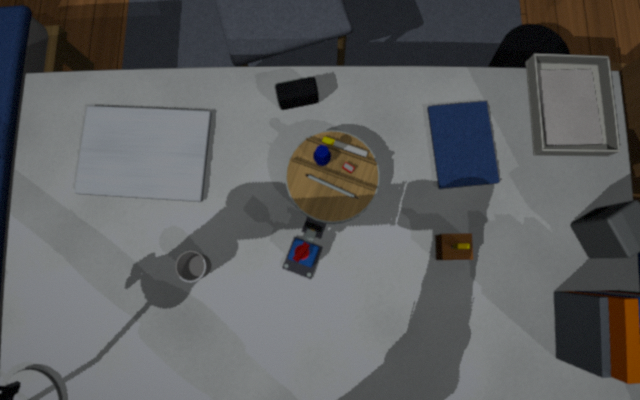

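The side view shows the brake at (245,212), the turntable at (330,217), the gauge in its stand at (274,343) and the cup at (224,135). The top view shows the stand at (455,247), the knob at (302,252) and the turntable at (333,176). I'll zoom in and measure.

```bash
python3 - <<'E'
from h import *
import pickle
S={n:pickle.load(open(n+'0.pkl','rb')) for n in('side','top')}
a=S['top']['color'];b=S['side']['color']
def crop(im,x0,x1,y0,y1,k): return cv2.resize(im[y0:y1,x0:x1],None,fx=k,fy=k,interpolation=cv2.INTER_NEAREST)
z=np.zeros((600,800,3),np.uint8)
c=crop(a,270,390,120,290,3);z[:510,:360]=c
c=crop(a,425,485,225,270,4);z[:180,400:640]=c
c=crop(b,215,295,165,245,4);z[200:520,400:720]=c
cv2.imwrite('pics/crop0.png',z)
for n,s in S.items():
    C=cloud(s);hsv=cv2.cvtColor(s['color'],cv2.COLOR_BGR2HSV)
    H,Sa,V=cv2.split(hsv)
    def rep(nm,m):
        k,l,st,ce=cv2.connectedComponentsWithStats(m.astype(np.uint8))
        for i in range(1,k):
            if st[i,4]>12 and 200<ce[i,0]<500 and 100<ce[i,1]<390:
                P=C[l==i];P=P[P[:,2]>-.01]
                r=cv2.minAreaRect(np.argwhere(l==i)[:,::-1].astype(np.float32))
                if len(P): print(n,nm,st[i],ce[i].round(1),'med',np.median(P,0).round(4),'zmax',np.percentile(P[:,2],95).round(3),r)
    rep('yellow',(H>22)&(H<33)&(Sa>150)&(V>90))
    rep('red',((H<5)|(H>174))&(Sa>150)&(V>80))
    rep('blue',(H>100)&(H<125)&(Sa>130)&(V>50))
    rep('wood',(H>5)&(H<21)&(Sa>110)&(V>40))
E
```

```text
side yellow [361 198   7  11  62] [364.1 203.2] med [ 0.7313 -0.026   0.0686] zmax 0.071 ((364.0, 203.0), (10.0, 6.0), 90.0)
side yellow [269 330   9  22 132] [273.1 340.5] med [ 0.4855 -0.327   0.1112] zmax 0.114 ((272.9847412109375, 340.6353759765625), (21.344436645507812, 6.542103290557861), 82.40535736083984)
side red [234 175  19  20 237] [243.1 184.4] med [0.4701 0.0231 0.1377] zmax 0.149 ((242.1000213623047, 185.1999969482422), (20.55480194091797, 16.127614974975586), 18.434947967529297)
side red [337 222  10  10  24] [341.5 227.5] med [ 0.6653 -0.0822  0.0672] zmax 0.07 ((342.5141296386719, 227.32546997070312), (5.9248433113098145, 11.266915321350098), 60.945396423339844)
side blue [337 179  16  30 298] [344.7 193.9] med [ 0.6848 -0.0233  0.1051] zmax 0.133 ((344.5, 193.5), (29.0, 15.0), 90.0)
side blue [234 196  26  26 281] [247.4 209.2] med [0.4697 0.015  0.0574] zmax 0.06 ((246.50001525878906, 208.00001525878906), (21.187259674072266, 26.246904373168945), 18.43494987487793)
side blue [449 323   6   8  17] [451.6 326.8] med [ 0.8334 -0.323   0.0164] zmax 0.018 ((451.2000732
[... 3289 characters left out ...]
8905029296875), (13.10860824584961, 19.311790466308594), 20.556045532226562)
top blue [288 239  15  22 119] [293.9 247.9] med [0.485  0.0538 0.0559] zmax 0.059 ((293.8019104003906, 248.55662536621094), (7.964543342590332, 22.922346115112305), 29.05460548400879)
top blue [299 244  20  24 210] [310.3 256.1] med [0.4624 0.0128 0.0557] zmax 0.058 ((308.96551513671875, 254.58619689941406), (13.741456031799316, 23.026222229003906), 21.801406860351562)
top wood [ 288  132   89   89 4990] [331.5 179.3] med [ 0.6403 -0.035   0.0563] zmax 0.068 ((332.0, 176.0), (88.0, 88.0), 90.0)
top wood [442 234  31  26 650] [455.9 246.3] med [ 0.485  -0.3132  0.064 ] zmax 0.067 ((457.0, 246.5), (25.0, 30.0), 90.0)
```

View pics/crop0.png

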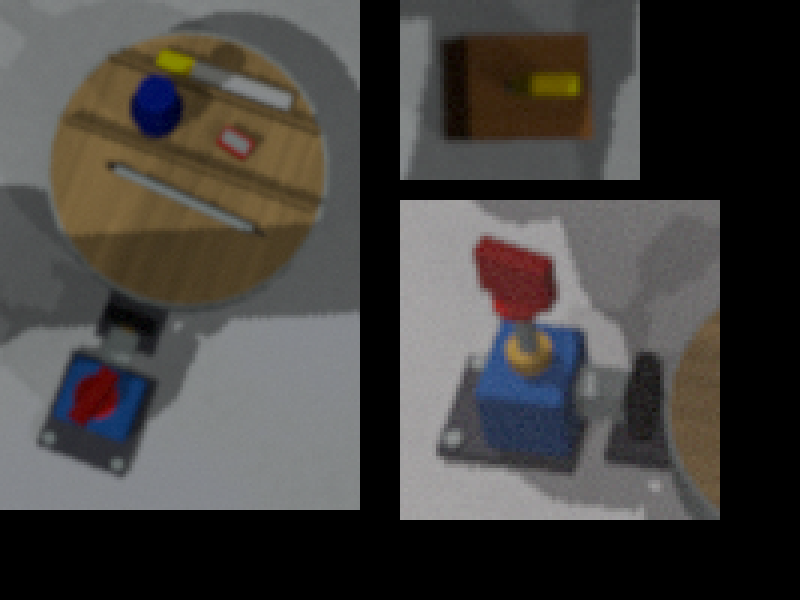

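```bash
python3 - <<'E'
from h import *
import pickle
from scipy.optimize import least_squares
S={n:pickle.load(open(n+'0.pkl','rb')) for n in('side','top')}
for n,s in S.items():
    C=cloud(s)
    # heights
    m=(np.hypot(C[...,0]-.655,C[...,1]+.035)<.1)
    print(n,'z hist',np.percentile(C[m][:,2],[5,25,50,75]).round(4))
    H,Sa,V=cv2.split(cv2.cvtColor(s['color'],cv2.COLOR_BGR2HSV))
    w=((H>5)&(H<26)&(Sa>70)).astype(np.uint8)
    k,l,st,ce=cv2.connectedComponentsWithStats(w)
    i=1+np.argmax([st[j,4] if 250<ce[j,0]<400 and 120<ce[j,1]<260 else 0 for j in range(1,k)])
    print(st[i],ce[i])
    c=max(cv2.findContours((l==i).astype(np.uint8),0,1)[0],key=len)
    hull=cv2.convexHull(c)[:,0]
    for z in(.055,.058):
        P=np.array([onz(s,u,v,z) for u,v in hull])
        f=lambda p:np.hypot(P[:,0]-p[0],P[:,1]-p[1])-p[2]
        r=least_squares(f,[.655,-.035,.11],loss='soft_l1',f_scale=.001)
        print(z,r.x.round(4),np.abs(f(r.x)).mean().round(4))
    # depth: edge of z>.045 region
    r_=np.hypot(C[...,0]-.655,C[...,1]+.035)
    m=((C[...,2]>.05)&(C[...,2]<.065)&(r_<.13)&(C[...,0]>.53)).astype(np.uint8)
    hull=cv2.convexHull(max(cv2.findContours(m,0,1)[0],key=len))[:,0]
    P=np.array([onz(s,u,v,.056) for u,v in hull])
    r=least_squares(f,[.655,-.035,.11],loss='soft_l1',f_scale=.001);print('depth',r.x.round(4),np.abs(f(r.x)).mean().round(4))
    # knob
    red=(((H<6)|(H>172))&(Sa>120)&(V>60))
    m=red&(C[...,2]>.14)&(C[...,2]<.16)&(np.hypot(C[...,0]-.47,C[...,1]-.027)<.06)
    rc=cv2.minAreaRect(np.argwhere(m)[:,::-1].astype(np.float32))
    bx=cv2.boxPoints(rc);Q=np.array([onz(s,u,v,.146) for u,v in bx]);print('knob',onz(s,*rc[0],.146).round(4),m.sum(),Q[:,:2].round(4).tolist())
    P=C[m];mu=P.mean(0);u,sv,vt=np.linalg.svd(P[:,:2]-mu[:2],full_matrices=False);print('knob pts',mu.round(4),vt[0],np.ptp((P[:,:2]-mu[:2])@vt.T,0))
    # blue top
    b=(H>100)&(H<125)&(Sa>110)&(np.abs(C[...,2]-.056)<.008)&(np.hypot(C[...,0]-.47,C[...,1]-.027)<.06)
    rc=cv2.minAreaRect(np.argwhere(b)[:,::-1].astype(np.float32));Q=np.array([onz(s,u,v,.056) for u,v in cv2.boxPoints(rc)]);print('blue',Q[:,:2].round(4).tolist(),Q.mean(0).round(4))
    y=(H>20)&(H<34)&(Sa>130)&(C[...,2]>.095)&(C[...,1]<-.2)
    P=C[y];print('grip',P.mean(0).round(4),y.sum())
    m=y&(C[...,2]>.105)
    P=C[m];mu=P.mean(0);u,sv,vt=np.linalg.svd(P[:,:2]-mu[:2],full_matrices=False);print('grip top',mu.round(4),vt[0],np.ptp((P[:,:2]-mu[:2])@vt.T,0))
    y2=(H>20)&(H<34)&(Sa>130)&(C[...,1]<-.2);rc=cv2.minAreaRect(np.argwhere(y2)[:,::-1].astype(np.float32))
    print([onz(s,u,v,.1105).round(4) for u,v in cv2.boxPoints(rc)])
    m=(H>3)&(H<20)&(Sa>90)&(np.abs(C[...,2]-.064)<.006)&(C[...,1]<-.2);rc=cv2.minAreaRect(np.argwhere(m)[:,::-1].astype(np.float32));print('stand',[onz(s,u,v,.064)[:2].round(4) for u,v in cv2.boxPoints(rc)],onz(s,*rc[0],.064))
E
```

```text
side z hist [0.0549 0.0565 0.0579 0.0603]
[ 283  180   94   75 4540] [326.50814978 219.02070485]
0.055 [ 0.6499 -0.0331  0.1058] 0.0003
0.058 [ 0.6494 -0.0354  0.1055] 0.0003
depth [ 0.6488 -0.0377  0.1107] 0.0008
knob [0.4709 0.0264 0.146 ] 115 [[0.4506, 0.0301], [0.4563, 0.0469], [0.4913, 0.0226], [0.4853, 0.0063]]
knob pts [0.4713 0.0262 0.1464] [ 0.80691854 -0.59066273] [0.04219654 0.01501944]
blue [[0.4376, 0.0041], [0.4498, 0.0681], [0.5043, 0.0471], [0.4901, -0.0157]] [0.4704 0.0259 0.056 ]
grip [ 0.4859 -0.3259  0.117 ] 119
grip top [ 0.4859 -0.325   0.1194] [ 0.01037516 -0.99994618] [0.38148227 0.01180388]
[array([ 0.4798, -0.3066,  0.1105]), array([ 0.4925, -0.3074,  0.1105]), array([ 0.4916, -0.3477,  0.1105]), array([ 0.4792, -0.3469,  0.1105])]
stand [array([ 0.4532, -0.2845]), array([ 0.5141, -0.2846]), array([ 0.515 , -0.3577]), array([ 0.4573, -0.357 ])] [ 0.48480126 -0.32198013  0.064     ]
top z hist [0.0535 0.0554 0.0568 0.0593]
[ 287  132   91   89 5466] [331.65111599 178.64379802]
0.055 [ 0.6515 -0.0348  0.1058] 0.0003
0.058 [ 0.651  -0.0348  0.1055] 0.0003
depth [ 0.6503 -0.0345  0.1097] 0.0002
knob [0.4727 0.0312 0.146 ] 124 [[0.4598, 0.048], [0.4933, 0.0259], [0.4857, 0.0144], [0.4523, 0.0364]]
knob pts [0.4732 0.0307 0.1461] [-0.81491245  0.57958408] [0.04009716 0.01383895]
blue [[0.4596, 0.0681], [0.507, 0.0508], [0.4862, -0.0054], [0.4391, 0.0121]] [0.473  0.0314 0.056 ]
grip [ 0.4869 -0.3159  0.1092] 77
grip top [ 0.4869 -0.3171  0.1103] [ 9.47232109e-04 -9.99999551e-01] [0.0242678 0.0109714]
[array([ 0.8641, -0.1611,  0.1105]), array([ 1.0387, -0.6989,  0.1105]), array([ 0.5998, -0.776 ,  0.1105]), array([ 0.4616, -0.2652,  0.1105])]
stand [array([ 0.5145, -0.2823]), array([ 0.5144, -0.3536]), array([ 0.4579, -0.3515]), array([ 0.4581, -0.2807])] [ 0.48615674 -0.3169367   0.064     ]
```

Request:
send_rows(
  steps=[
    {"dx":-4.6,"dy":-2.5},
    {"dx":-4.6,"dy":-2.5},
    {"dx":-4.6,"dy":-2.5},
    {"dx":-4.6,"dy":-2.5},
    {"dx":-4.6,"dy":-2.5},
    {"dx":-4.6,"dy":-2.5},
    {"dx":-4.6,"dy":-2.5},
    {"dx":-4.6,"dy":-2.5},
    {"twist":-0.174},
    {"twist":-0.174},
  ],
)

```text
schema error: expected keys dx, dy, dz, twist
```

Request:
send_rows(
  steps=[
    {"dy":-5.5},
    {"dy":-5.5},
    {"dy":-5.5},
    {"dy":-5.5},
    {"dy":-5.5},
    {"dy":-5.5},
    {"dy":-5.5},
    {"dy":-5.5},
    {"dy":-5.5},
    {"dy":-5.5},
  ],
)

```text
schema error: expected keys dx, dy, dz, twist
```

```bash
cat >> h.py <<'E'
import math
def st():
    s=arm.state();w,x,y,z=s['eef_rot'];p=s['eef_pos']
    yy=np.array([2*(x*y-w*z),1-2*(x*x+z*z),2*(y*z+w*x)]);zz=np.array([2*(x*z+w*y),2*(y*z-w*x),1-2*(x*x+y*y)])
    print('t',round(s['clock'],2),'p',np.round(p,4),'th',round(math.degrees(math.atan2(yy[1],yy[0])),2),'zz',zz.round(4),'F',np.round(s['contact_force'],2),'T',np.round(s['torque'],3),'w',round(s['width'],3),'q',np.round(s['joint_pos'],2))
    return p,math.atan2(yy[1],yy[0])
def go(x,y,z,thdeg):
    p,th=st();d=np.array([x,y,z])-p
    xh=[math.cos(th+math.pi/2),math.sin(th+math.pi/2)];yh=[math.cos(th),math.sin(th)]
    tw=-((math.radians(thdeg)-th+math.pi)%(2*math.pi)-math.pi)
    print('need dx %.2f dy %.2f dz %.2f cm twist %.3f'%(100*d[:2]@xh,100*d[:2]@yh,-100*d[2],tw))
E
python3 -c "
from h import *
go(.487,-.317,.25,90)"
```

```text
t 0.1 p [0.2214 0.6108 0.4039] th 70.08 zz [-4.0e-04 -1.5e-03 -1.0e+00] F [ 0.44 -0.3   0.17] T [-0.084 -0.004 -0.001] w 1.003 q [-1.29  0.54 -0.    1.54  0.    1.07 -0.07]
need dx -56.58 dy -78.18 dz 15.39 cm twist -0.348
```

All keys are required in every row.

Request:
send_rows(
  steps=[
    {"dx":-4.6,"dy":-2.5,"dz":0,"twist":0},
    {"dx":-4.6,"dy":-2.5,"dz":0,"twist":0},
    {"dx":-4.6,"dy":-2.5,"dz":0,"twist":0},
    {"dx":-4.6,"dy":-2.5,"dz":0,"twist":0},
    {"dx":-4.6,"dy":-2.5,"dz":0,"twist":0},
    {"dx":-4.6,"dy":-2.5,"dz":0,"twist":0},
    {"dx":-4.6,"dy":-2.5,"dz":0,"twist":0},
    {"dx":-4.6,"dy":-2.5,"dz":0,"twist":0},
    {"dx":0,"dy":0,"dz":0,"twist":-0.174},
    {"dx":0,"dy":0,"dz":0,"twist":-0.174},
  ],
)

```text
clock: 1.35
eef_pos: [0.4997, 0.2968, 0.4043]
eef_rot: [-0.0, -0.002, 1.0, -0.0]
contact_force: [0.1, 0.2, -0.8]
width: 0.997
```

```bash
python3 -c "
from h import *
go(.487,-.317,.34,90)"
```

```text
t 1.35 p [0.4997 0.2968 0.4043] th 90.25 zz [-6.e-04 -6.e-04 -1.e+00] F [ 0.15  0.21 -0.81] T [ 0.04   0.011 -0.022] w 0.997 q [-0.63  0.42  0.02  1.73 -0.01  1.    0.97]
need dx 1.53 dy -61.37 dz 6.43 cm twist 0.004
```

Request:
send_rows(
  steps=[
    {"dx":0.1,"dy":-5.5,"dz":0,"twist":0.004},
    {"dx":0.1,"dy":-5.5,"dz":0,"twist":0},
    {"dx":0.1,"dy":-5.5,"dz":0,"twist":0},
    {"dx":0.2,"dy":-5.5,"dz":0,"twist":0},
    {"dx":0.2,"dy":-5.5,"dz":0,"twist":0},
    {"dx":0.2,"dy":-5.5,"dz":1,"twist":0},
    {"dx":0.2,"dy":-5.5,"dz":1,"twist":0},
    {"dx":0.2,"dy":-5.5,"dz":1,"twist":0},
    {"dx":0.2,"dy":-5.5,"dz":1,"twist":0},
    {"dx":0,"dy":-5.5,"dz":1,"twist":0},
  ],
)

```text
clock: 2.6
eef_pos: [0.4821, -0.2539, 0.3542]
eef_rot: [-0.0, 0.002, 1.0, 0.0]
contact_force: [0.9, 0.8, 0.0]
width: 1.001
```

Request:
send_rows(
  steps=[
    {"dx":0,"dy":-4.0,"dz":1,"twist":0},
    {"dx":0,"dy":-2.4,"dz":0.3,"twist":0},
    {"dx":0,"dy":0,"dz":0,"twist":0},
  ],
)

```text
clock: 2.98
eef_pos: [0.4814, -0.3181, 0.3411]
eef_rot: [-0.001, 0.004, 1.0, -0.0]
contact_force: [0.1, 0.7, 0.2]
width: 0.996
```

```bash
python3 -c "
from h import *
go(.487,-.317,.25,90)
z=np.zeros((600,800,3),np.uint8)
s=snapshot('top');z[:300,:]=cv2.resize(s['color'][180:300,320:640],(800,300))
s=snapshot('side');z[300:,:]=cv2.resize(s['color'][250:400,190:390],(800,300+0*1)) 
cv2.imwrite('pics/a1.png',z)"
```

```text
t 2.98 p [ 0.4814 -0.3181  0.3411] th 89.59 zz [-1.3e-03 -6.0e-04 -1.0e+00] F [0.11 0.71 0.2 ] T [-0.017 -0.034 -0.01 ] w 0.996 q [ 0.32  0.5   0.24  1.8  -0.15  0.86  2.2 ]
need dx -0.56 dy 0.12 dz 9.11 cm twist -0.007
```

View pics/a1.png

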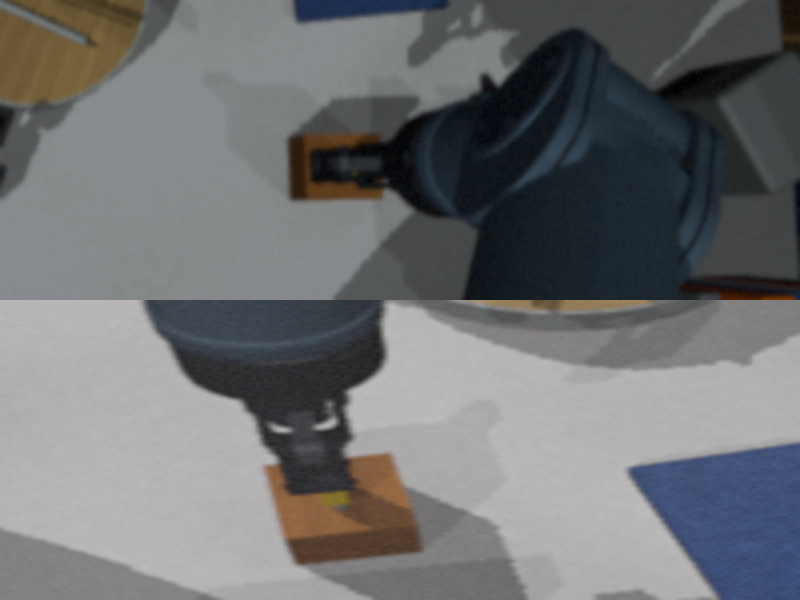

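Request:
send_rows(
  steps=[
    {"dx":-0.56,"dy":0.12,"dz":1,"twist":-0.007},
    {"dx":0,"dy":0,"dz":2.5,"twist":0},
    {"dx":0,"dy":0,"dz":2.5,"twist":0},
    {"dx":0,"dy":0,"dz":2,"twist":0},
    {"dx":0,"dy":0,"dz":1.1,"twist":0},
    {"dx":0,"dy":0,"dz":0,"twist":0},
  ],
)

```text
clock: 3.82
eef_pos: [0.488, -0.3143, 0.25]
eef_rot: [-0.001, -0.002, 1.0, 0.0]
contact_force: [0.1, 0.8, 0.1]
width: 1.003
```

```bash
python3 -c "
from h import *
go(.487,-.317,.25,90)
z=np.zeros((600,800,3),np.uint8)
s=snapshot('side');z[:600,:]=cv2.resize(s['color'][280:400,190:350],(800,600)) 
cv2.imwrite('pics/a2.png',z)"
```

```text
t 3.83 p [ 0.488  -0.3143  0.25  ] th 90.25 zz [-1.1e-03  9.0e-04 -1.0e+00] F [0.1  0.84 0.12] T [-0.006  0.034  0.03 ] w 1.003 q [ 0.34  0.64  0.2   1.84 -0.19  0.69  2.23]
need dx 0.10 dy -0.27 dz 0.00 cm twist 0.004
```

View pics/a2.png

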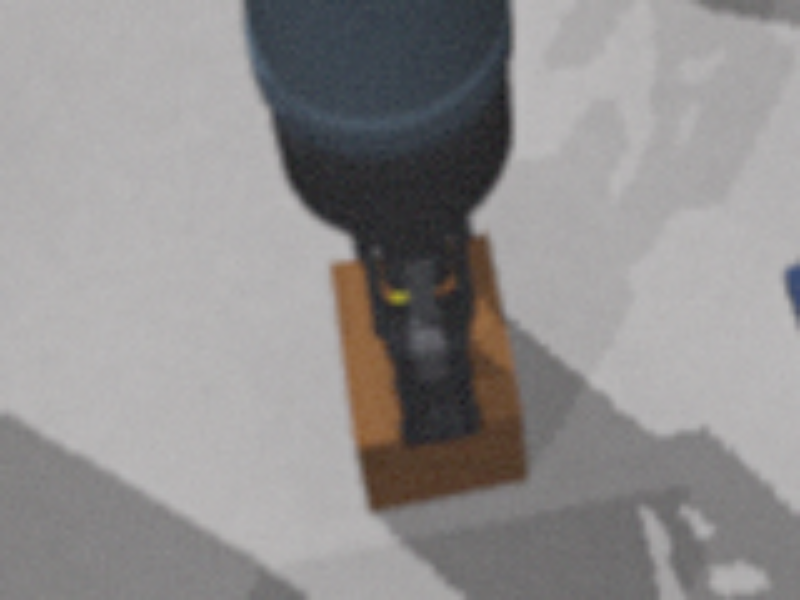

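```bash
python3 -c "
from h import *
import pickle
s=pickle.load(open('side0.pkl','rb'))
print(proj(s,[[.488,-.36,.09],[.487,-.317,.1105],[.482,-.317,.1105],[.488,-.314,.31]]))
t=pickle.load(open('top0.pkl','rb'))
print(proj(t,[[.487,-.317,.1105]]))
for i in range(3): snapshot('top'); st()
"
```

```text
[[278.11136235 363.5956196 ]
 [273.31088894 335.10245171]
 [270.45814926 335.63086283]
 [264.40117081 272.60497876]]
[[462.74228962 245.44803592]]
t 3.92 p [ 0.4883 -0.315   0.2512] th 90.22 zz [ 9.e-04 -4.e-04 -1.e+00] F [-0.14 -0.33  0.3 ] T [-0.038 -0.001 -0.004] w 0.999 q [ 0.34  0.63  0.2   1.84 -0.19  0.69  2.23]
t 3.98 p [ 0.4883 -0.3152  0.2515] th 90.2 zz [ 1.3e-03 -6.0e-04 -1.0e+00] F [0.75 0.12 0.24] T [-0.001  0.005 -0.063] w 1.005 q [ 0.34  0.63  0.2   1.84 -0.19  0.69  2.23]
t 4.03 p [ 0.4883 -0.3153  0.2515] th 90.2 zz [ 1.4e-03 -7.0e-04 -1.0e+00] F [ 0.6   0.53 -0.35] T [ 0.013 -0.014 -0.038] w 0.999 q [ 0.34  0.63  0.2   1.84 -0.19  0.69  2.23]
```

Request:
send_rows(
  steps=[
    {"dx":0.1,"dy":-0.15,"dz":0,"twist":0.004},
    {"dx":0,"dy":0,"dz":0,"twist":0},
  ],
)

```text
clock: 4.28
eef_pos: [0.4868, -0.3169, 0.2511]
eef_rot: [0.0, 0.001, 1.0, -0.0]
contact_force: [0.7, 0.9, -0.0]
width: 1.0
```

Request:
send_rows(
  steps=[
    {"dx":0,"dy":0,"dz":0,"twist":0},
    {"dx":0,"dy":0,"dz":0,"twist":0},
    {"dx":0,"dy":0,"dz":0,"twist":0},
    {"dx":0,"dy":0,"dz":0,"twist":0},
    {"dx":0,"dy":0,"dz":0,"twist":0},
    {"dx":0,"dy":0,"dz":0,"twist":0},
  ],
  gripper=-1,
  newtons=30,
)

```text
clock: 5.03
eef_pos: [0.4868, -0.3171, 0.2508]
eef_rot: [0.0, 0.001, 1.0, -0.0]
contact_force: [-0.5, -1.4, 0.7]
width: 0.296
```

```bash
python3 -c "
from h import *
go(.487,-.317,.25,90)"
```

```text
t 5.03 p [ 0.4868 -0.3171  0.2508] th 89.94 zz [ 3.e-04 -8.e-04 -1.e+00] F [-0.53 -1.4   0.68] T [-0.59   0.017 -0.017] w 0.296 q [ 0.35  0.63  0.21  1.84 -0.19  0.69  2.23]
need dx -0.02 dy 0.01 dz 0.08 cm twist -0.001
```

Request:
send_rows(
  steps=[
    {"dx":0,"dy":0,"dz":-1,"twist":0},
    {"dx":0,"dy":0,"dz":-2,"twist":0},
    {"dx":0,"dy":0,"dz":-3,"twist":0},
    {"dx":0,"dy":0,"dz":-3,"twist":0},
    {"dx":0,"dy":0,"dz":-1,"twist":0},
  ],
)

```text
clock: 5.65
eef_pos: [0.4873, -0.3164, 0.3527]
eef_rot: [0.001, 0.0, 1.0, -0.0]
contact_force: [1.6, 0.3, -0.2]
width: 0.297
```

Request:
send_rows(
  steps=[
    {"dx":-0.4,"dy":2,"dz":0,"twist":0},
    {"dx":-0.8,"dy":4.2,"dz":0,"twist":0},
    {"dx":-0.8,"dy":5,"dz":0,"twist":0},
    {"dx":-0.8,"dy":5,"dz":0,"twist":0},
    {"dx":-0.8,"dy":5,"dz":0,"twist":0},
    {"dx":-0.8,"dy":5,"dz":0,"twist":0},
    {"dx":-0.8,"dy":4,"dz":0,"twist":0},
    {"dx":-0.6,"dy":2,"dz":0,"twist":0.1},
    {"dx":0,"dy":0,"dz":0,"twist":0.154},
    {"dx":0,"dy":0,"dz":0,"twist":0.1},
  ],
)

```text
clock: 6.9
eef_pos: [0.544, 0.0076, 0.349]
eef_rot: [-0.002, 0.177, 0.984, -0.0]
contact_force: [1.0, -0.6, -0.6]
width: 0.302
```

```bash
python3 -c "
from h import *
z=np.zeros((600,800,3),np.uint8)
s=snapshot('side');z[:,:400]=cv2.resize(s['color'][150:270,215:295],(400,600)) ;print(proj(s,[[.5445,.0046,.01]]))
s=snapshot('top');z[:,400:]=cv2.resize(s['color'][180:300,270:350],(400,600))
snapshot('top')
go(.5445,.0046,.25,69.7)
cv2.imwrite('pics/a3.png',z)"
```

```text
[[281.72626622 221.39035345]]
t 7.05 p [0.5442 0.0068 0.3494] th 69.87 zz [-2.7e-03  2.0e-04 -1.0e+00] F [ 0.7  -0.08 -0.34] T [0.005 0.009 0.065] w 0.295 q [-0.3   0.44  0.26  1.88 -0.15  0.85  1.25]
need dx -0.10 dy -0.20 dz 9.94 cm twist 0.003
```

View pics/a3.png

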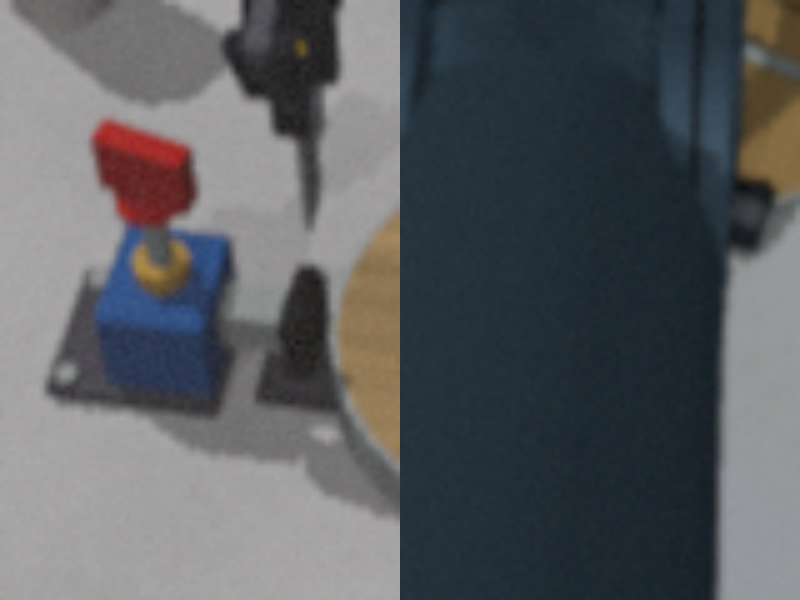

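```bash
python3 -c "
from h import *
s=snapshot('side')
import pickle;pickle.dump(s,open('s3.pkl','wb'))
c=np.array([.5439,.0068,.1085])
print('pred tip',proj(s,[c]))
g=cv2.cvtColor(s['color'],cv2.COLOR_BGR2GRAY)
print(g[178:206,266:290])
C=cloud(s)
# shoe
for v in range(203,226,2): print(v,[(u,)+tuple((C[v,u]*1000).round().astype(int)) for u in range(268,288,2)])
"
```

```text
pred tip [[278.86603677 193.16541527]]
[[158 158 160 158 154 153 141 132 101  66  61  65  89 133 148 147 151 146
  148 148 148 149 150 150]
 [158 161 161 163 162 161 160 154 117  78  60  57  92 142 154 148 147 149
  146 151 145 147 147 147]
 [159 161 158 162 160 160 162 156 125  84  57  60  84 139 151 151 150 148
  146 149 147 148 149 151]
 [161 162 160 158 161 159 162 155 126  85  65  62  84 132 149 149 149 146
  147 150 146 146 148 147]
 [157 160 158 157 158 159 158 158 129  89  64  57  80 125 147 149 148 149
  146 147 145 145 149 148]
 [161 159 158 158 157 160 158 161 134  97  66  64  76 118 144 151 144 144
  147 147 146 147 146 147]
 [159 156 158 159 157 160 162 157 144 100  66  55  74 111 144 147 145 148
  148 151 147 150 149 151]
 [160 159 159 158 159 156 157 159 149  99  71  61  67 107 146 148 148 145
  145 149 151 156 153 154]
 [161 159 158 159 158 160 161 160 154 111  72  58  63 103 144 148 143 148
  146 154 157 158 160 159]
 [159 159 158 157 158 159 157 159 151 107  78  57  61 108 146 149 149 147
  147 158 160 158 159 159]
 [160 160 159 159 159 158 161 160 147 116  79  61  
[... 7121 characters left out ...]
nt64(540), np.int64(-1), np.int64(12)), (282, np.int64(542), np.int64(-36), np.int64(57)), (284, np.int64(546), np.int64(-39), np.int64(59)), (286, np.int64(550), np.int64(-38), np.int64(56))]
225 [(268, np.int64(512), np.int64(1), np.int64(9)), (270, np.int64(516), np.int64(-2), np.int64(12)), (272, np.int64(520), np.int64(-8), np.int64(19)), (274, np.int64(525), np.int64(-11), np.int64(21)), (276, np.int64(529), np.int64(-13), np.int64(22)), (278, np.int64(534), np.int64(-5), np.int64(11)), (280, np.int64(539), np.int64(-8), np.int64(13)), (282, np.int64(541), np.int64(-41), np.int64(57)), (284, np.int64(545), np.int64(-45), np.int64(60)), (286, np.int64(549), np.int64(-45), np.int64(59))]
```

```bash
python3 -c "
from h import *
import pickle
s=pickle.load(open('s3.pkl','rb'))
gx=np.array([.938,-.347,0]);gy=np.array([.347,.938,0])
c=np.array([.5439,.0068,.1085])
print('pred corners',proj(s,[c-gy*.013,c+gy*.013]))
C=cloud(s)
for cen in ([.6497,-.0342,0],[.6513,-.0348,0]):
  G=np.array(cen)-.1135*gx; print('G',G)
  print('proj G rim top z55 along y', proj(s,[G+gx*.0035+gy*y+[0,0,.055] for y in(-.02,0,.02)]).round(1).tolist())
  print('shoe face if gap g (z46)',[ (g,proj(s,[G+gx*(.0035-g)+gy*y+[0,0,.046] for y in(-.02,.0,.02)]).round(1).tolist()) for g in(.005,.008,.011)])
z=cv2.resize(s['color'][190:235,262:302],(720,810),interpolation=cv2.INTER_CUBIC)[:600]
cv2.imwrite('pics/b1.png',z)
t=pickle.load(open('top0.pkl','rb'))
cv2.imwrite('pics/b2.png',cv2.resize(t['color'][210:260,280:340],(720,600),interpolation=cv2.INTER_CUBIC))
s0=pickle.load(open('side0.pkl','rb'))
G=np.array([.6513,-.0348,0])-.1135*gx
print('top rim',proj(t,[G+gx*.0035+gy*y+[0,0,.055] for y in(-.02,0,.02)]).round(1).tolist())
print('top shoe face z46',[ (g,proj(t,[G+gx*(.0035-g)+gy*y+[0,0,.046] for y in(-.02,.0,.02)]).round(1).tolist()) for g in(.005,.008,.011)])
"
```

```text
pred corners [[277.62300501 197.6303398 ]
 [280.08946943 188.77029404]]
G [0.543237  0.0051845 0.       ]
proj G rim top z55 along y [[279.8, 216.2], [281.6, 209.4], [283.4, 202.7]]
shoe face if gap g (z46) [(0.005, [[277.8, 218.4], [279.6, 211.6], [281.4, 204.9]]), (0.008, [[276.5, 218.2], [278.4, 211.4], [280.2, 204.7]]), (0.011, [[275.2, 218.1], [277.1, 211.2], [278.9, 204.6]])]
G [0.544837  0.0045845 0.       ]
proj G rim top z55 along y [[280.5, 216.3], [282.3, 209.5], [284.1, 202.8]]
shoe face if gap g (z46) [(0.005, [[278.6, 218.5], [280.4, 211.7], [282.2, 205.0]]), (0.008, [[277.3, 218.3], [279.1, 211.5], [280.9, 204.8]]), (0.011, [[276.0, 218.2], [277.8, 211.3], [279.6, 204.7]])]
top rim [[323.5, 222.5], [315.3, 219.5], [307.2, 216.5]]
top shoe face z46 [(0.005, [[322.8, 224.9], [314.7, 221.9], [306.6, 218.8]]), (0.008, [[322.3, 226.1], [314.2, 223.1], [306.2, 220.1]]), (0.011, [[321.9, 227.3], [313.8, 224.3], [305.7, 221.3]])]
```

View pics/b1.png

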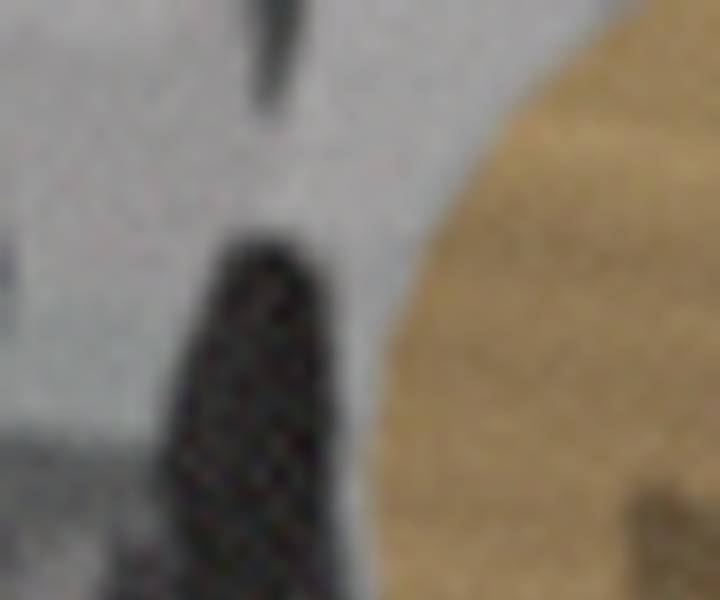

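View pics/b2.png

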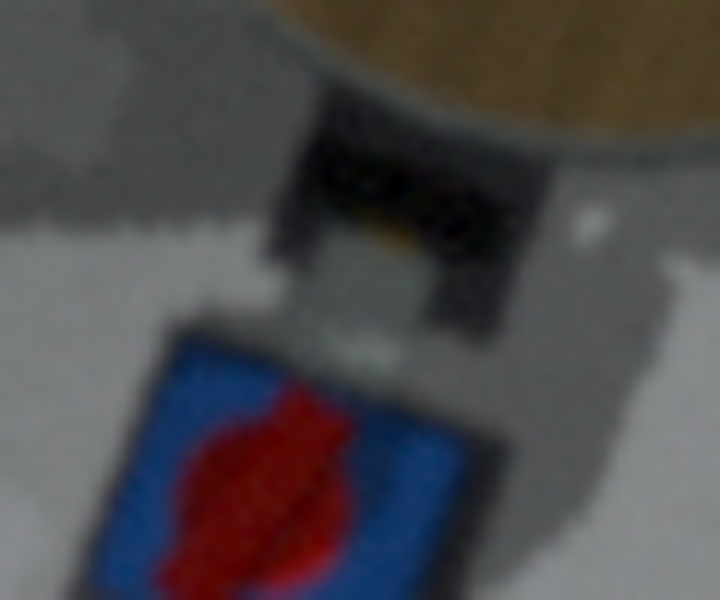

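```bash
python3 -c "
from h import *
import pickle
s=pickle.load(open('s3.pkl','rb'))
ps=[];
for i in range(3): snapshot('side'); ps.append(st()[0])
gx=np.array([.938,-.347,0]);gy=np.array([.347,.938,0])
zz=np.array([-.0027,.0002,-1])
tcp=np.array([.5442,.0068,.3494])
foot=tcp+zz*.2403
for nm,e,f in(('left',-.013,-.0015),('right',.013,.0015)):
  P=[foot+gy*e+gx*f+[0,0,h] for h in np.arange(.008,.05,.002)]
  q=proj(s,P); print(nm,[(r,np.interp(-r,-q[:,1],q[:,0]).round(2)) for r in(180,184,188,190)])
g=cv2.cvtColor(s['color'],cv2.COLOR_BGR2GRAY).astype(float)
for r in (176,178,180,182,184,186,188,190):
  row=g[r,262:292]; m=12+np.argmin(row[10:20])-2; mn=row.min()
  bl=np.median(row[4:10]);br=np.median(row[20:26]);k=262
  i=int(np.argmin(row));
  a=i
  while row[a]<(bl+mn)/2:a-=1
  b=i
  while row[b]<(br+mn)/2:b+=1
  print(r,'L %.2f R %.2f'%(k+a+1-((bl+mn)/2-row[a+1])/(row[a]-row[a+1]),k+b-1+((br+mn)/2-row[b-1])/(row[b]-row[b-1])))
"
```

```text
t 7.15 p [0.5446 0.0062 0.35  ] th 69.83 zz [-1.6e-03  2.0e-04 -1.0e+00] F [ 0.83  0.23 -0.73] T [-0.052 -0.007 -0.025] w 0.297 q [-0.3   0.43  0.26  1.88 -0.14  0.85  1.26]
t 7.2 p [0.5447 0.0059 0.3502] th 69.79 zz [-1.1e-03  2.0e-04 -1.0e+00] F [-0.58 -1.09  0.  ] T [ 0.027 -0.011 -0.085] w 0.301 q [-0.3   0.43  0.26  1.88 -0.14  0.85  1.25]
t 7.25 p [0.5449 0.0056 0.3503] th 69.76 zz [-7.e-04  2.e-04 -1.e+00] F [-0.15 -0.56 -0.28] T [ 0.018 -0.002 -0.012] w 0.3 q [-0.3   0.43  0.26  1.88 -0.14  0.85  1.25]
left [(180, np.float64(275.35)), (184, np.float64(275.49)), (188, np.float64(275.87)), (190, np.float64(276.06))]
right [(180, np.float64(279.84)), (184, np.float64(280.18)), (188, np.float64(280.38)), (190, np.float64(280.38))]
176 L 269.98 R 278.93
178 L 273.73 R 278.35
180 L 274.40 R 278.34
182 L 274.54 R 278.48
184 L 274.85 R 278.74
186 L 275.06 R 279.04
188 L 275.16 R 278.90
190 L 275.24 R 278.46
```

Request:
send_rows(
  steps=[
    {"dx":0,"dy":0,"dz":1.5,"twist":0.001},
    {"dx":0,"dy":0,"dz":2,"twist":0},
    {"dx":0,"dy":0,"dz":1.2,"twist":0},
    {"dx":0,"dy":0,"dz":0,"twist":0},
    {"dx":0,"dy":0,"dz":0,"twist":0},
  ],
)

```text
clock: 7.88
eef_pos: [0.5454, 0.0052, 0.304]
eef_rot: [0.0, 0.177, 0.984, 0.0]
contact_force: [-0.8, 0.0, -1.4]
width: 0.303
```

```bash
cat > blade.py <<'E'
from h import *
s=snapshot('side');p,th=st()
go(.545,.0045,.25,69.7)
gx=np.array([.938,-.347,0]);gy=np.array([.347,.938,0])
q=arm.state()['eef_rot'];w,x,y,zq=q
zz=np.array([2*(x*zq+w*y),2*(y*zq-w*x),1-2*(x*x+y*y)])
foot=p+zz*.2403;print('foot',foot.round(4))
print('corners',proj(s,[foot-gy*.013,foot+gy*.013]).round(1).tolist())
ql=proj(s,[foot-gy*.013-gx*.0015+[0,0,h] for h in np.arange(.008,.05,.002)]);qr=proj(s,[foot+gy*.013+gx*.0015+[0,0,h] for h in np.arange(.008,.05,.002)])
g=cv2.cvtColor(s['color'],cv2.COLOR_BGR2GRAY)
r0=int(qr[0,1])
for r in range(r0-12,r0+9,2):
    print(r,'pred %.1f %.1f'%(np.interp(-r,-ql[:,1],ql[:,0]),np.interp(-r,-qr[:,1],qr[:,0])),g[r,270:288])
import sys
M=np.float32([[18,0,-264*18+8.5],[0,18,-185*18+8.5]])
cv2.imwrite('pics/%s.png'%sys.argv[1],cv2.warpAffine(s['color'],M,(700,600),flags=cv2.INTER_LINEAR))
E
python3 blade.py c1
```

```text
t 7.92 p [0.5454 0.0052 0.3043] th 69.61 zz [ 1.1e-03  1.0e-04 -1.0e+00] F [-0.16 -0.64 -1.32] T [ 0.054 -0.012 -0.009] w 0.297 q [-0.28  0.5   0.24  1.91 -0.17  0.75  1.27]
t 7.92 p [0.5454 0.0052 0.3043] th 69.61 zz [ 1.1e-03  1.0e-04 -1.0e+00] F [-0.16 -0.64 -1.32] T [ 0.054 -0.012 -0.009] w 0.297 q [-0.28  0.5   0.24  1.91 -0.17  0.75  1.27]
need dx 0.02 dy -0.09 dz 5.43 cm twist -0.002
foot [0.5457 0.0053 0.064 ]
corners [[279.7, 210.9], [282.1, 202.1]]
187 pred 277.8 281.6 [158 123  72  38  37  38  41  41  46  54  70  83 122 146 155 160 160 161]
189 pred 277.8 281.7 [159 134  77  36  29  40  38  39  40  51  69  90 123 155 159 158 158 163]
191 pred 277.8 281.8 [162 143 103  65  47  43  45  35  34  40  71 107 148 161 160 158 162 158]
193 pred 277.8 282.0 [150 149 147 140 133 126 103  71  52  58  91 137 156 159 160 160 160 160]
195 pred 277.8 282.2 [150 150 148 152 151 146 130  93  63  59  85 136 157 161 157 159 160 158]
197 pred 277.8 282.3 [152 150 148 148 146 149 135  98  67  58  79 123 157 160 159 160 158 156]
199 pred 278.0 282.5 [148 151 146 148 145 146 142 106  77  63  65 110 156 160 162 157 153 137]
201 pred 278.2 282.6 [146 150 148 148 149 153 151 127  87  64  67 109 156 161 158 149 133 116]
203 pred 278.4 282.6 [150 146 149 142 111  89  76  77  82  66  83 125 154 152 147 129 110 113]
205 pred 278.5 282.6 [150 147 147 114  59  33  38  58  79  74  93 136 148 142 129 120 120 119]
207 pred 278.7 282.6 [145 144 125  78  40  34  37  54  82  74  98 146 148 129 102  96 110 121]
```

View pics/c1.png

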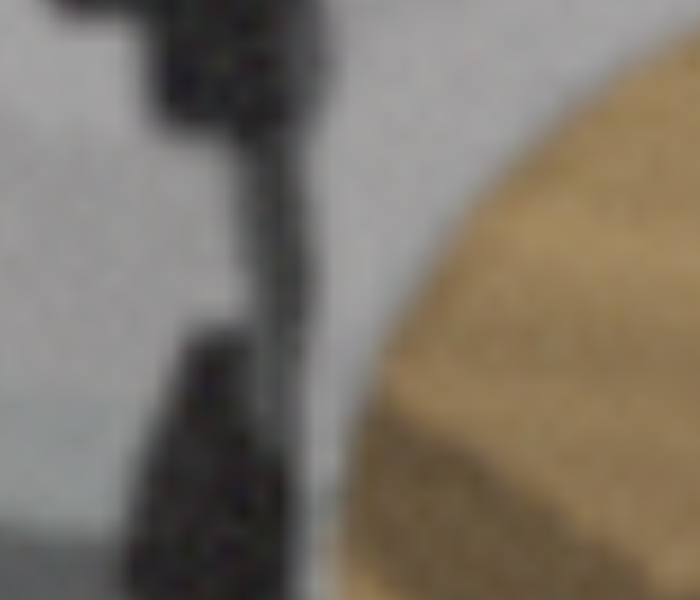

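```bash
python3 -c "
from h import *
import pickle
gx=np.array([.938,-.347,0]);gy=np.array([.347,.938,0])
for n,G in(('side',[.5432,.0052,0]),('top',[.5448,.0046,0])):
  s=pickle.load(open(n+'0.pkl','rb'));C=cloud(s)-G
  a=C@gx*1000;b=C@gy*1000;z=C[...,2]*1000
  g=cv2.cvtColor(s['color'],cv2.COLOR_BGR2GRAY)
  if n=='side':
    for v in range(204,224): print(v,[(u,round(a[v,u],1),round(b[v,u]),round(z[v,u]),g[v,u]) for u in range(276,285)])
  else:
    for u in range(308,324,2): print(u,[(v,round(a[v,u],1),round(b[v,u]),round(z[v,u]),g[v,u]) for v in range(217,229)])
"
```

```text
204 [(276, np.float64(-13.6), 18, 50, np.uint8(33)), (277, np.float64(-10.5), 15, 53, np.uint8(34)), (278, np.float64(-9.3), 19, 49, np.uint8(48)), (279, np.float64(-17.7), 57, 2, np.uint8(70)), (280, np.float64(-15.6), 59, 1, np.uint8(84)), (281, np.float64(-13.5), 60, -1, np.uint8(96)), (282, np.float64(-10.2), 57, 3, np.uint8(95)), (283, np.float64(-9.1), 62, -3, np.uint8(96)), (284, np.float64(5.7), 17, 55, np.uint8(101))]
205 [(276, np.float64(-12.0), 12, 53, np.uint8(34)), (277, np.float64(-9.5), 11, 55, np.uint8(33)), (278, np.float64(-7.1), 11, 55, np.uint8(37)), (279, np.float64(-6.7), 18, 47, np.uint8(51)), (280, np.float64(-15.2), 56, 0, np.uint8(69)), (281, np.float64(-12.1), 54, 3, np.uint8(90)), (282, np.float64(-10.4), 57, -1, np.uint8(96)), (283, np.float64(-7.8), 57, 0, np.uint8(96)), (284, np.float64(6.7), 12, 56, np.uint8(96))]
206 [(276, np.float64(-11.4), 9, 53, np.uint8(42)), (277, np.float64(-9.4), 10, 52, np.uint8(30)), (278, np.float64(-7.9), 13, 49, np.uint8(36)), (279, np.float64(-5.9), 14, 48, np.uint8(35)), (280, np.float64(-4.7), 18, 43, np.uint8(66)), (
[... 11264 characters left out ...]
.3), -15, 48, np.uint8(15)), (227, np.float64(-8.5), -16, 49, np.uint8(6)), (228, np.float64(-11.1), -17, 55, np.uint8(6))]
322 [(217, np.float64(-72.5), -58, 1058, np.uint8(62)), (218, np.float64(11.9), -13, 57, np.uint8(60)), (219, np.float64(10.0), -14, 54, np.uint8(64)), (220, np.float64(7.6), -15, 56, np.uint8(67)), (221, np.float64(5.7), -16, 54, np.uint8(63)), (222, np.float64(4.2), -16, 45, np.uint8(45)), (223, np.float64(4.5), -15, 11, np.uint8(32)), (224, np.float64(2.6), -16, 7, np.uint8(31)), (225, np.float64(-0.1), -17, 13, np.uint8(31)), (226, np.float64(-2.2), -18, 11, np.uint8(28)), (227, np.float64(-6.1), -20, 36, np.uint8(20)), (228, np.float64(-6.4), -19, 6, np.uint8(28))]
```

```bash
python3 -c "
from h import *
gx=np.array([.938,-.347,0]);gy=np.array([.347,.938,0])
s=snapshot('side');st();C=cloud(s)-[.5432,.0052,0]
a=C@gx*1000;b=C@gy*1000;z=C[...,2]*1000
for v in range(193,210,2): print(v,[(u,round(float(a[v,u]),1),round(float(b[v,u])),round(float(z[v,u]))) for u in range(276,283)])
"
```

```text
t 7.97 p [0.5455 0.0053 0.3043] th 69.61 zz [ 1.3e-03  1.0e-04 -1.0e+00] F [-0.2  -0.31 -0.48] T [ 0.011 -0.047 -0.   ] w 0.301 q [-0.28  0.5   0.24  1.91 -0.17  0.75  1.27]
193 [(276, -0.3, -19, 132), (277, 1.9, -19, 133), (278, 5.8, -25, 140), (279, 7.6, -24, 139), (280, 8.5, -19, 134), (281, 10.4, -18, 133), (282, -17.6, 93, 3)]
195 [(276, -30.8, 83, 3), (277, -0.1, -14, 120), (278, 0.6, -8, 114), (279, 0.9, -1, 106), (280, 1.3, 5, 99), (281, -19.0, 87, 1), (282, -16.3, 86, 2)]
197 [(276, -30.2, 80, 0), (277, -1.0, -12, 111), (278, 1.5, -13, 113), (279, 1.3, -4, 103), (280, 1.9, 2, 96), (281, 1.7, 11, 86), (282, -15.1, 81, 2)]
199 [(276, -28.7, 73, 0), (277, -1.1, -13, 106), (278, 1.3, -14, 107), (279, 0.3, -2, 93), (280, 1.8, 1, 90), (281, 1.4, 10, 79), (282, -12.9, 71, 6)]
201 [(276, -26.8, 65, 2), (277, -1.4, -13, 99), (278, 1.2, -15, 101), (279, 1.5, -8, 93), (280, 1.8, -1, 85), (281, 1.7, 8, 75), (282, -12.5, 68, 2)]
203 [(276, -13.6, 19, 52), (277, -10.6, 17, 55), (278, 0.7, -14, 94), (279, 1.6, -10, 89), (280, 1.8, -2, 80), (281, 1.3, 8, 68), (282, -11.6, 63, 0)]
205 [(276, -12.0, 12, 53), (277, -9.5, 11, 55), (278, -0.1, -13, 85), (279, 2.0, -13, 85), (280, 2.3, -5, 77), (281, -12.4, 55, 1), (282, -9.8, 55, 2)]
207 [(276, -10.9, 6, 53), (277, -9.2, 9, 51), (278, -0.5, -13, 79), (279, 2.3, -15, 81), (280, 1.9, -6, 70), (281, -10.8, 48, 2), (282, -9.1, 51, -1)]
209 [(276, -9.1, -1, 55), (277, -8.0, 3, 50), (278, -6.1, 4, 49), (279, 2.5, -17, 77), (280, -4.7, 16, 35), (281, -9.5, 42, 3), (282, 3.9, 3, 53)]
```

Request:
send_rows(
  steps=[
    {"dx":0.05,"dy":0,"dz":0.5,"twist":0},
    {"dx":0,"dy":0,"dz":1,"twist":0},
    {"dx":0,"dy":0,"dz":1,"twist":0},
  ],
)

```text
clock: 8.35
eef_pos: [0.5445, 0.0056, 0.2779]
eef_rot: [-0.0, 0.177, 0.984, -0.0]
contact_force: [0.1, -0.0, -0.2]
width: 0.301
```

Request:
send_rows(
  steps=[
    {"dx":0,"dy":0,"dz":1,"twist":0},
    {"dx":0,"dy":0,"dz":1,"twist":0},
    {"dx":0,"dy":0,"dz":0.5,"twist":0},
    {"dx":0,"dy":0,"dz":0,"twist":0},
  ],
)

```text
clock: 8.85
eef_pos: [0.5446, 0.0055, 0.2533]
eef_rot: [-0.0, 0.177, 0.984, -0.0]
contact_force: [-0.3, 0.4, -1.2]
width: 0.3
```

```bash
python3 -c "
from h import *
go(.545,.0045,.25,69.7)"
```

```text
t 8.85 p [0.5446 0.0055 0.2533] th 69.62 zz [-6.e-04 -1.e-04 -1.e+00] F [-0.29  0.37 -1.15] T [ 0.023 -0.015 -0.017] w 0.3 q [-0.26  0.58  0.22  1.93 -0.2   0.65  1.3 ]
need dx -0.08 dy -0.08 dz 0.33 cm twist -0.001
```

Request:
send_rows(
  steps=[
    {"dx":0,"dy":0,"dz":0.15,"twist":0},
    {"dx":0,"dy":0,"dz":0,"twist":0},
  ],
)

```text
clock: 9.1
eef_pos: [0.5447, 0.0055, 0.2524]
eef_rot: [0.0, 0.177, 0.984, 0.0]
contact_force: [-1.0, 0.7, -1.2]
width: 0.301
```

Request:
send_rows(
  steps=[
    {"dx":0,"dy":0,"dz":0.1,"twist":0},
    {"dx":0,"dy":0,"dz":0,"twist":0},
  ],
)

```text
clock: 9.35
eef_pos: [0.5447, 0.0055, 0.2512]
eef_rot: [0.0, 0.177, 0.984, 0.0]
contact_force: [-0.2, 0.3, -0.4]
width: 0.3
```

Request:
send_rows(
  steps=[
    {"dx":0,"dy":0,"dz":0.06,"twist":0},
    {"dx":0,"dy":0,"dz":0,"twist":0},
  ],
)

```text
clock: 9.6
eef_pos: [0.5446, 0.0055, 0.2506]
eef_rot: [-0.0, 0.177, 0.984, -0.0]
contact_force: [0.6, -0.1, -0.8]
width: 0.3
```

Request:
send_rows(
  steps=[
    {"dx":0,"dy":0,"dz":0.06,"twist":0},
    {"dx":0,"dy":0,"dz":0,"twist":0},
  ],
)

```text
clock: 9.85
eef_pos: [0.5447, 0.0054, 0.2502]
eef_rot: [0.0, 0.177, 0.984, 0.0]
contact_force: [0.1, -0.6, 1.7]
width: 0.293
```

Request:
send_rows(
  steps=[
    {"dx":0,"dy":0,"dz":0.06,"twist":0},
    {"dx":0,"dy":0,"dz":0,"twist":0},
  ],
)

```text
clock: 10.1
eef_pos: [0.5449, 0.0054, 0.25]
eef_rot: [0.0, 0.177, 0.984, 0.0]
contact_force: [-1.7, -1.4, 7.0]
width: 0.299
```

```bash
python3 -c "
from h import *
for i in range(4): snapshot('side');st()"
```

```text
t 10.15 p [0.5449 0.0054 0.25  ] th 69.61 zz [ 7.e-04  1.e-04 -1.e+00] F [-1.17 -0.41  7.16] T [-0.049  0.447  0.006] w 0.3 q [-0.26  0.59  0.21  1.93 -0.2   0.64  1.3 ]
t 10.2 p [0.5449 0.0054 0.25  ] th 69.61 zz [ 7.e-04  1.e-04 -1.e+00] F [-0.29 -0.05  6.97] T [-0.102  0.383 -0.009] w 0.3 q [-0.26  0.59  0.21  1.93 -0.2   0.64  1.3 ]
t 10.25 p [0.5449 0.0054 0.25  ] th 69.61 zz [ 6.e-04  1.e-04 -1.e+00] F [-2.08 -0.58  6.73] T [-0.09   0.417  0.044] w 0.3 q [-0.26  0.59  0.21  1.93 -0.2   0.64  1.3 ]
t 10.3 p [0.5449 0.0054 0.25  ] th 69.61 zz [ 7.e-04  1.e-04 -1.e+00] F [-0.72 -0.31  6.44] T [-0.076  0.402 -0.026] w 0.294 q [-0.26  0.59  0.21  1.93 -0.2   0.64  1.3 ]
```

Request:
send_rows(
  steps=[
    {"dx":0,"dy":0,"dz":-0.06,"twist":0},
    {"dx":0,"dy":0,"dz":0,"twist":0},
  ],
)

```text
clock: 10.55
eef_pos: [0.5447, 0.0055, 0.2501]
eef_rot: [0.0, 0.177, 0.984, 0.0]
contact_force: [-0.2, -0.4, 3.9]
width: 0.299
```

Request:
send_rows(
  steps=[
    {"dx":0,"dy":0,"dz":0,"twist":0},
    {"dx":0,"dy":0,"dz":0,"twist":0},
    {"dx":0,"dy":0,"dz":0,"twist":0},
    {"dx":0,"dy":0,"dz":0,"twist":0},
  ],
  gripper=0.2,
)

```text
clock: 11.05
eef_pos: [0.5446, 0.0055, 0.2499]
eef_rot: [-0.0, 0.177, 0.984, -0.0]
contact_force: [-0.7, 0.7, 0.5]
width: 0.601
```

```bash
python3 -c "
from h import *
s=snapshot('side');go(.4727,.0312,.287,54.6)
M=np.float32([[9,0,-235*9],[0,9,-165*9]])
cv2.imwrite('pics/d1.png',cv2.warpAffine(s['color'],M,(700,600)))"
```

```text
t 11.1 p [0.5446 0.0055 0.25  ] th 69.62 zz [-1.e-04 -0.e+00 -1.e+00] F [ 0.41 -0.53  0.33] T [-0.001  0.034 -0.065] w 0.596 q [-0.26  0.59  0.21  1.93 -0.2   0.64  1.3 ]
need dx 7.64 dy -0.10 dz -3.70 cm twist 0.262
```

View pics/d1.png

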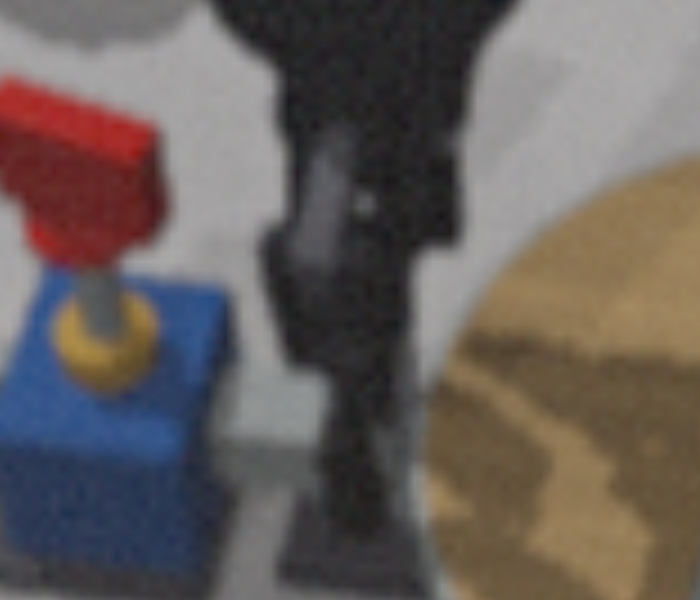

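Request:
send_rows(
  steps=[
    {"dx":0,"dy":0,"dz":-1,"twist":0},
    {"dx":0,"dy":0,"dz":-3,"twist":0},
    {"dx":0,"dy":0,"dz":-4,"twist":0},
    {"dx":0,"dy":0,"dz":-2.5,"twist":0},
    {"dx":2.5,"dy":0,"dz":0,"twist":0},
    {"dx":3,"dy":0,"dz":0,"twist":0},
    {"dx":2.1,"dy":-0.1,"dz":0,"twist":0.13},
    {"dx":0,"dy":0,"dz":0,"twist":0.13},
    {"dx":0,"dy":0,"dz":0,"twist":0},
    {"dx":0,"dy":0,"dz":0,"twist":0},
  ],
)

```text
clock: 12.35
eef_pos: [0.4733, 0.031, 0.3554]
eef_rot: [0.0, 0.302, 0.953, 0.0]
contact_force: [0.4, 0.4, -0.0]
width: 0.597
```

```bash
python3 -c "
from h import *
import pickle
s=snapshot('side');snapshot('side');go(.4727,.0312,.287,54.6)
z=np.zeros((600,800,3),np.uint8)
M=np.float32([[9,0,-225*9],[0,9,-165*9]])
cv2.imwrite('pics/e1.png',cv2.warpAffine(s['color'],M,(700,600)))
pickle.dump(s,open('s5.pkl','wb'))
gx=np.array([.938,-.347,0]);gy=np.array([.347,.938,0])
C=cloud(s)-[.5432,.0052,0]
H,S,V=cv2.split(cv2.cvtColor(s['color'],cv2.COLOR_BGR2HSV))
m=(H>18)&(H<36)&(S>110);m[:, :262]=0;m[:,295:]=0
P=C[m];P=P[P[:,2]>.065];print(len(P),'a',np.percentile(P@gx*1000,[5,50,95]),'b',np.percentile(P@gy*1000,[5,50,95]),'z',np.percentile(P[:,2],[5,50,95]))
"
```

```text
t 12.45 p [0.4732 0.0309 0.3551] th 54.8 zz [ 3.e-04 -0.e+00 -1.e+00] F [-0.75  0.14  0.64] T [-0.016 -0.015  0.001] w 0.598 q [-0.43  0.32  0.32  2.05 -0.14  0.79  0.93]
need dx 0.06 dy -0.01 dz 6.81 cm twist 0.003
119 a [-12.9813049   -5.97400273  -0.78519254] b [-14.43996674 -10.10758734   7.65936179] z [0.07786025 0.103643   0.11204023]
```

View pics/e1.png

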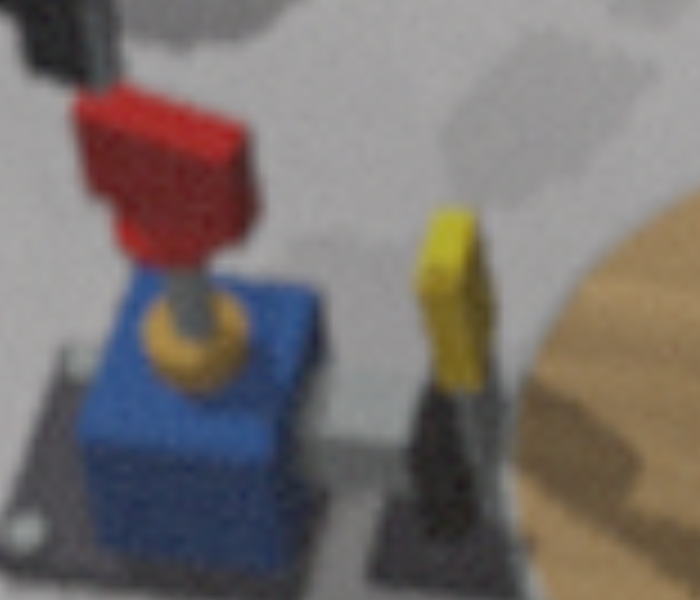

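Request:
send_rows(
  steps=[
    {"dx":0.06,"dy":0,"dz":2,"twist":0.003},
    {"dx":0,"dy":0,"dz":2,"twist":0},
    {"dx":0,"dy":0,"dz":2,"twist":0},
    {"dx":0,"dy":0,"dz":0.8,"twist":0},
    {"dx":0,"dy":0,"dz":0,"twist":0},
  ],
)

```text
clock: 13.08
eef_pos: [0.4726, 0.0313, 0.2868]
eef_rot: [-0.0, 0.304, 0.953, -0.0]
contact_force: [0.1, 0.0, 0.3]
width: 0.604
```

Request:
send_rows(
  steps=[
    {"dx":0,"dy":0,"dz":0,"twist":0},
    {"dx":0,"dy":0,"dz":0,"twist":0},
    {"dx":0,"dy":0,"dz":0,"twist":0},
    {"dx":0,"dy":0,"dz":0,"twist":0},
    {"dx":0,"dy":0,"dz":0,"twist":0},
  ],
  gripper=-1,
  newtons=40,
)

```text
clock: 13.7
eef_pos: [0.4725, 0.0308, 0.2877]
eef_rot: [0.0, 0.305, 0.952, -0.0]
contact_force: [-2.4, -2.2, 5.7]
width: 0.161
```

```bash
python3 -c "
from h import *
s=snapshot('side');go(.4727,.0312,.287,54.6)
M=np.float32([[9,0,-225*9],[0,9,-165*9]])
cv2.imwrite('pics/e2.png',cv2.warpAffine(s['color'],M,(700,600)))
"
```

```text
t 13.75 p [0.4725 0.0308 0.2877] th 54.52 zz [ 3.e-04 -3.e-04 -1.e+00] F [-2.49 -1.86  5.66] T [-0.435  0.434  0.048] w 0.158 q [-0.39  0.43  0.28  2.1  -0.2   0.64  0.98]
need dx 0.01 dy 0.05 dz 0.07 cm twist -0.001
```

View pics/e2.png

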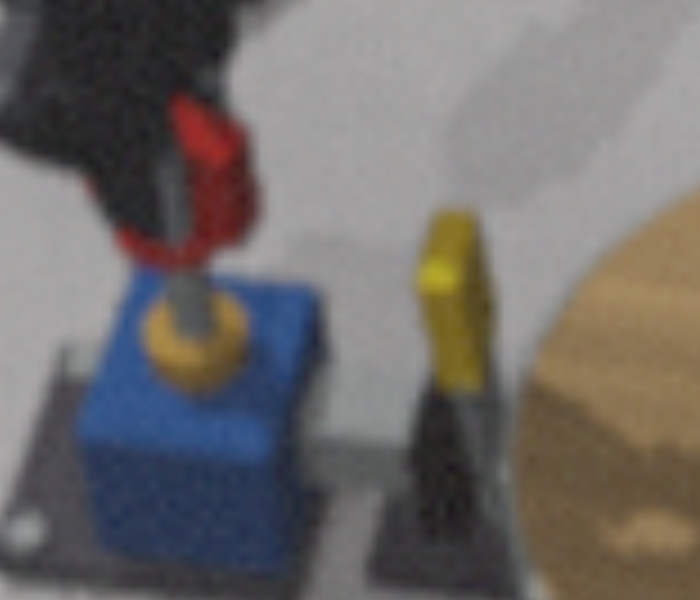

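Request:
send_rows(
  steps=[
    {"dx":0,"dy":0,"dz":-0.06,"twist":0.05},
    {"dx":0,"dy":0,"dz":0,"twist":0.15},
    {"dx":0,"dy":0,"dz":0,"twist":0.16},
    {"dx":0,"dy":0,"dz":0,"twist":0.16},
    {"dx":0,"dy":0,"dz":0,"twist":0.16},
    {"dx":0,"dy":0,"dz":0,"twist":0.16},
    {"dx":0,"dy":0,"dz":0,"twist":0.16},
    {"dx":0,"dy":0,"dz":0,"twist":0.16},
    {"dx":0,"dy":0,"dz":0,"twist":0.14},
    {"dx":0,"dy":0,"dz":0,"twist":0.1},
  ],
)

```text
clock: 15.0
eef_pos: [0.4728, 0.031, 0.2878]
eef_rot: [0.001, 0.847, 0.531, 0.0]
contact_force: [1.9, -2.2, -4.4]
width: 0.156
```

```bash
cat > shoe.py <<'E'
from h import *
import sys
gx=np.array([.938,-.347,0]);gy=np.array([.347,.938,0])
A=[]
for i in range(2):
    s=snapshot('side');A.append(cloud(s)-[.5432,.0052,0])
C=np.mean(A,0);st()
a=C@gx*1000;b=C@gy*1000;z=C[...,2]*1000
print('face pts', [round(float(a[v,u]),1) for v in range(212,224) for u in range(276,282) if 20<z[v,u]<45 and b[v,u]>-20 and a[v,u]<1])
M=np.float32([[9,0,-225*9],[0,9,-165*9]])
cv2.imwrite('pics/%s.png'%sys.argv[1],cv2.warpAffine(s['color'],M,(700,600)))
m=(C[...,2]>.075)&(C[...,2]<.12)&(np.abs(a)<20)&(np.abs(b)<20)
for lo in(75,85,95,105):
    k=m&(z>lo)&(z<lo+10);print(lo,k.sum(),np.percentile(a[k],[2,50,98]).round(1) if k.any() else '')
E
python3 shoe.py f1
```

```text
t 15.1 p [0.4728 0.031  0.2878] th -25.73 zz [ 0.0013 -0.001  -1.    ] F [ 2.18 -2.51 -3.49] T [-0.594 -0.382 -0.123] w 0.161 q [-0.68  0.5   0.65  2.11 -0.48  0.68 -0.15]
face pts [-0.3, -0.6, -1.2, -0.7, -0.9, -1.1, -7.0, -1.1, -1.0, 0.9]
75 18 [-2.6  3.9  6.9]
85 24 [-4.3  4.7  6.9]
95 21 [-3.7  3.1  7. ]
105 57 [-4.1  1.6  6.9]
```

View pics/f1.png

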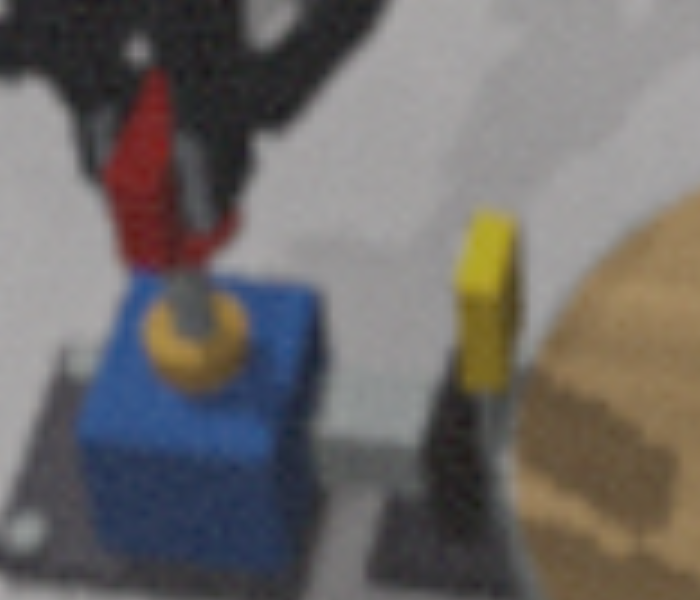

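Request:
send_rows(
  steps=[
    {"dx":0,"dy":0,"dz":0.03,"twist":0.1},
    {"dx":0,"dy":0,"dz":0,"twist":0.15},
    {"dx":0,"dy":0,"dz":0,"twist":0.15},
    {"dx":0,"dy":0,"dz":0,"twist":0.15},
    {"dx":0,"dy":0,"dz":0,"twist":0.15},
    {"dx":0,"dy":0,"dz":0,"twist":0.1},
    {"dx":0,"dy":0,"dz":0,"twist":0},
  ],
)

```text
clock: 15.98
eef_pos: [0.473, 0.0308, 0.2878]
eef_rot: [0.001, 0.987, 0.162, 0.001]
contact_force: [1.8, -4.7, 3.1]
width: 0.155
```

```bash
python3 shoe.py f2
```

```text
t 16.07 p [0.473  0.0308 0.2878] th -71.37 zz [ 1.8e-03 -7.0e-04 -1.0e+00] F [ 1.64 -5.56  2.56] T [-1.13  -0.323 -0.105] w 0.156 q [-0.82  0.57  0.86  2.12 -0.66  0.73 -0.78]
face pts [0.8, -1.5, 0.7, -6.4, 0.7, 0.9, -1.9, 0.6]
75 24 [-2.4  5.2  8.6]
85 23 [-2.3  7.   9. ]
95 22 [-1.6  6.3  8.8]
105 58 [-2.8  3.4  8.3]
```

View pics/f2.png

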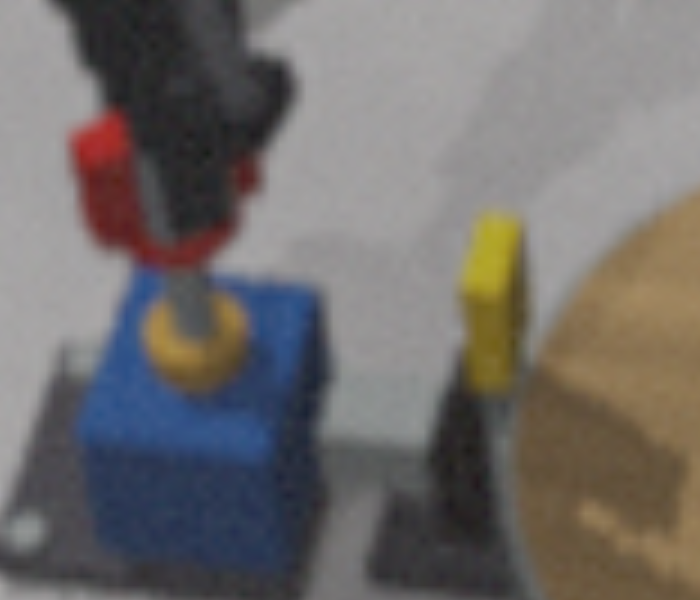

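Request:
send_rows(
  steps=[
    {"dx":0,"dy":0,"dz":0,"twist":0},
    {"dx":0,"dy":0,"dz":0,"twist":0},
    {"dx":0,"dy":0,"dz":0,"twist":0},
    {"dx":0,"dy":0,"dz":-2,"twist":0},
    {"dx":0,"dy":0,"dz":-3,"twist":0},
    {"dx":0,"dy":0,"dz":-2,"twist":0},
    {"dx":0,"dy":0,"dz":0,"twist":0},
  ],
  gripper=0.2,
)

```text
clock: 16.95
eef_pos: [0.473, 0.0316, 0.3582]
eef_rot: [-0.0, 0.987, 0.161, 0.001]
contact_force: [0.3, -0.1, -0.3]
width: 0.598
```

```bash
python3 -c "
from h import *
s=snapshot('side');go(.547,.0047,.25,-110.3)"
```

```text
t 17.0 p [0.4726 0.0318 0.3573] th -71.45 zz [ 6.e-04  8.e-04 -1.e+00] F [-0.41  0.14 -0.33] T [-0.026 -0.005  0.012] w 0.599 q [-0.94  0.47  1.    2.07 -0.52  0.87 -0.89]
need dx 6.20 dy 4.93 dz 10.73 cm twist 0.678
```

Request:
send_rows(
  steps=[
    {"dx":2.1,"dy":1.6,"dz":0,"twist":0},
    {"dx":2.1,"dy":1.7,"dz":0,"twist":0},
    {"dx":2.0,"dy":1.6,"dz":0,"twist":0},
    {"dx":0,"dy":0,"dz":0,"twist":-0.18},
    {"dx":0,"dy":0,"dz":0,"twist":-0.18},
    {"dx":0,"dy":0,"dz":0,"twist":-0.18},
    {"dx":0,"dy":0,"dz":0,"twist":-0.18},
    {"dx":0,"dy":0,"dz":0,"twist":-0.18},
    {"dx":0,"dy":0,"dz":0,"twist":-0.18},
    {"dx":0,"dy":0,"dz":0,"twist":-0.18},
  ],
)

```text
clock: 18.25
eef_pos: [0.5464, 0.0048, 0.356]
eef_rot: [-0.001, 0.701, 0.714, -0.001]
contact_force: [-0.8, -0.1, 0.7]
width: 0.599
```

Request:
send_rows(
  steps=[
    {"dx":0,"dy":0,"dz":0,"twist":-0.18},
    {"dx":0,"dy":0,"dz":0,"twist":-0.18},
    {"dx":0,"dy":0,"dz":0,"twist":-0.18},
    {"dx":0,"dy":0,"dz":0,"twist":-0.18},
    {"dx":0,"dy":0,"dz":0,"twist":-0.18},
    {"dx":0,"dy":0,"dz":0,"twist":-0.18},
    {"dx":0,"dy":0,"dz":0,"twist":-0.12},
    {"dx":0,"dy":0,"dz":0,"twist":0},
  ],
)

```text
clock: 19.25
eef_pos: [0.5465, 0.0046, 0.3562]
eef_rot: [-0.001, 0.179, 0.984, 0.0]
contact_force: [-0.2, -1.3, 0.0]
width: 0.601
```

```bash
python3 -c "
from h import *
s=snapshot('side');go(.547,.0047,.25,69.7)"
```

```text
t 19.3 p [0.5465 0.0046 0.3564] th 69.3 zz [-1.7e-03  5.0e-04 -1.0e+00] F [-0.43  0.13 -0.4 ] T [-0.009  0.01   0.025] w 0.599 q [-0.33  0.43  0.31  1.87 -0.17  0.86  1.27]
need dx -0.04 dy 0.03 dz 10.64 cm twist -0.007
```

Request:
send_rows(
  steps=[
    {"dx":-0.04,"dy":0.03,"dz":2,"twist":-0.007},
    {"dx":0,"dy":0,"dz":3.5,"twist":0},
    {"dx":0,"dy":0,"dz":3,"twist":0},
    {"dx":0,"dy":0,"dz":1.6,"twist":0},
    {"dx":0,"dy":0,"dz":0.5,"twist":0},
    {"dx":0,"dy":0,"dz":0,"twist":0},
  ],
)

```text
clock: 20.05
eef_pos: [0.5477, 0.0047, 0.2517]
eef_rot: [0.0, 0.175, 0.985, 0.0]
contact_force: [1.5, 0.5, -0.3]
width: 0.601
```

```bash
cat > avg.py <<'E'
from h import *
F=[];T=[]
for i in range(6): snapshot('side');s=arm.state();F.append(s['contact_force']);T.append(s['torque'])
print('AVG F',np.mean(F,0).round(2),'T',np.mean(T,0).round(3));go(.547,.0047,.25,69.7)
E
python3 avg.py
```

```text
AVG F [-0.24  0.26 -0.02] T [-0.001 -0.005  0.024]
t 20.35 p [0.5476 0.0047 0.2519] th 69.84 zz [ 1.2e-03  2.0e-04 -1.0e+00] F [-0.35  0.47  0.18] T [-0.003 -0.008  0.04 ] w 0.599 q [-0.28  0.59  0.25  1.93 -0.23  0.65  1.33]
need dx 0.06 dy -0.02 dz 0.19 cm twist 0.002
```

Request:
send_rows(
  steps=[
    {"dx":0,"dy":0,"dz":0,"twist":0},
    {"dx":0,"dy":0,"dz":0,"twist":0},
    {"dx":0,"dy":0,"dz":0,"twist":0},
    {"dx":0,"dy":0,"dz":0,"twist":0},
  ],
  gripper=-1,
  newtons=30,
)

```text
clock: 20.85
eef_pos: [0.5474, 0.0046, 0.2515]
eef_rot: [0.0, 0.175, 0.985, 0.0]
contact_force: [-1.5, -0.8, 3.8]
width: 0.3
```

```bash
python3 avg.py
```

```text
AVG F [-1.23 -0.73  4.9 ] T [-0.126  0.257 -0.025]
t 21.15 p [0.5475 0.0046 0.2515] th 69.84 zz [ 2.e-04 -0.e+00 -1.e+00] F [-1.62 -0.1   5.67] T [-0.15   0.272 -0.002] w 0.299 q [-0.28  0.59  0.25  1.93 -0.23  0.65  1.33]
need dx 0.05 dy -0.01 dz 0.15 cm twist 0.002
```

Request:
send_rows(
  steps=[
    {"dx":0,"dy":0,"dz":-0.05,"twist":0},
    {"dx":0,"dy":0,"dz":0,"twist":0},
  ],
)

```text
clock: 21.4
eef_pos: [0.5474, 0.0047, 0.2516]
eef_rot: [0.0, 0.175, 0.985, -0.0]
contact_force: [1.2, -0.6, -0.4]
width: 0.297
```

Request:
send_rows(
  steps=[
    {"dx":0,"dy":0,"dz":-0.03,"twist":0},
    {"dx":0,"dy":0,"dz":0,"twist":0},
  ],
)

```text
clock: 21.65
eef_pos: [0.5474, 0.0048, 0.252]
eef_rot: [0.0, 0.175, 0.985, -0.0]
contact_force: [0.4, -0.8, -1.6]
width: 0.303
```

Request:
send_rows(
  steps=[
    {"dx":0,"dy":0,"dz":-0.04,"twist":0},
    {"dx":0,"dy":0,"dz":-0.04,"twist":0},
  ],
)

```text
clock: 21.9
eef_pos: [0.5474, 0.0048, 0.2529]
eef_rot: [0.0, 0.175, 0.985, 0.0]
contact_force: [0.5, -0.4, -1.3]
width: 0.303
```

```bash
python3 avg.py
```

```text
AVG F [ 0.38 -0.22 -0.87] T [-0.074 -0.232  0.002]
t 22.2 p [0.5474 0.0048 0.253 ] th 69.85 zz [ 2.e-04  0.e+00 -1.e+00] F [ 1.33  0.25 -0.76] T [-0.1   -0.269 -0.015] w 0.298 q [-0.28  0.59  0.25  1.93 -0.23  0.65  1.33]
need dx 0.04 dy -0.02 dz 0.30 cm twist 0.003
```

Request:
send_rows(
  steps=[
    {"dx":0,"dy":0,"dz":0.08,"twist":0},
    {"dx":0,"dy":0,"dz":0.06,"twist":0},
    {"dx":0,"dy":0,"dz":0,"twist":0},
  ],
)

```text
clock: 22.58
eef_pos: [0.5474, 0.0047, 0.2516]
eef_rot: [0.0, 0.175, 0.985, 0.0]
contact_force: [0.3, -0.1, 1.8]
width: 0.298
```

Request:
send_rows(
  steps=[
    {"dx":0,"dy":0,"dz":0,"twist":0},
    {"dx":0,"dy":0,"dz":0,"twist":0},
    {"dx":0,"dy":0,"dz":-1,"twist":0},
    {"dx":0,"dy":0,"dz":-3,"twist":0},
    {"dx":0,"dy":0,"dz":-4,"twist":0},
    {"dx":0,"dy":0,"dz":-2.5,"twist":0},
    {"dx":2,"dy":0,"dz":0,"twist":0},
    {"dx":3,"dy":0,"dz":0,"twist":0},
    {"dx":2.5,"dy":0,"dz":0,"twist":0},
    {"dx":0,"dy":0,"dz":0,"twist":-0.17},
  ],
  gripper=0.2,
)

```text
clock: 23.82
eef_pos: [0.4754, 0.0312, 0.357]
eef_rot: [-0.001, 0.088, 0.996, 0.0]
contact_force: [0.5, -0.3, -0.3]
width: 0.599
```

Request:
send_rows(
  steps=[
    {"dx":0,"dy":0,"dz":0,"twist":-0.18},
    {"dx":0,"dy":0,"dz":0,"twist":-0.18},
    {"dx":0,"dy":0,"dz":0,"twist":-0.15},
    {"dx":0,"dy":0,"dz":0,"twist":0},
  ],
)

```text
clock: 24.32
eef_pos: [0.477, 0.0304, 0.3571]
eef_rot: [0.0, -0.163, 0.987, 0.0]
contact_force: [0.8, -0.4, 0.9]
width: 0.604
```

```bash
python3 -c "
from h import *
s=snapshot('side');go(.4727,.0312,.288,108.6)
M=np.float32([[9,0,-225*9],[0,9,-165*9]])
cv2.imwrite('pics/g1.png',cv2.warpAffine(s['color'],M,(700,600)))"
```

```text
t 24.38 p [0.477  0.0304 0.357 ] th 108.61 zz [ 6.e-04  2.e-04 -1.e+00] F [0.56 0.46 0.1 ] T [ 0.009 -0.016 -0.002] w 0.598 q [-0.3   0.31  0.17  2.03 -0.07  0.8   1.81]
need dx 0.38 dy 0.21 dz 6.90 cm twist 0.000
```

View pics/g1.png

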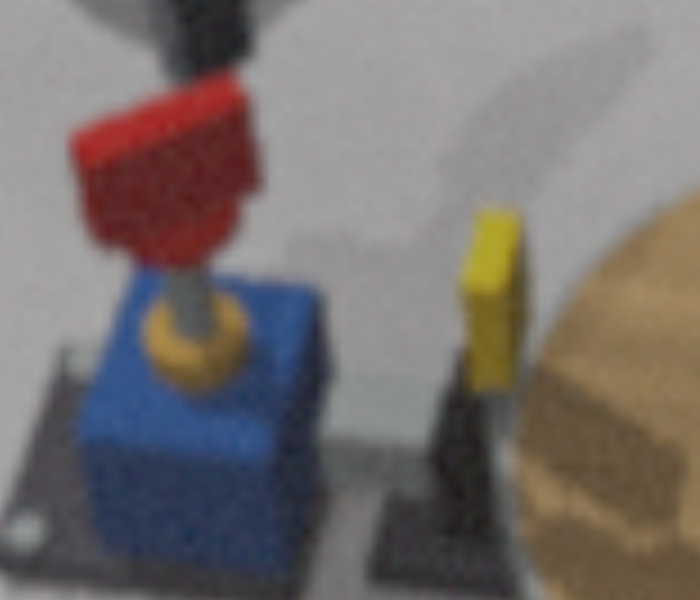

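Request:
send_rows(
  steps=[
    {"dx":0.38,"dy":0.21,"dz":1.8,"twist":0},
    {"dx":0,"dy":0,"dz":2.5,"twist":0},
    {"dx":0,"dy":0,"dz":1.7,"twist":0},
    {"dx":0,"dy":0,"dz":0.8,"twist":0},
  ],
)

```text
clock: 24.88
eef_pos: [0.4725, 0.0313, 0.2879]
eef_rot: [-0.001, -0.162, 0.987, -0.0]
contact_force: [-0.2, -0.7, 0.2]
width: 0.598
```

Request:
send_rows(
  steps=[
    {"dx":0,"dy":0,"dz":0,"twist":0},
    {"dx":0,"dy":0,"dz":0,"twist":0},
    {"dx":0,"dy":0,"dz":0,"twist":0},
    {"dx":0,"dy":0,"dz":0,"twist":0},
    {"dx":0,"dy":0,"dz":0,"twist":0},
  ],
  gripper=-1,
  newtons=40,
)

```text
clock: 25.5
eef_pos: [0.4732, 0.0308, 0.2893]
eef_rot: [0.001, -0.163, 0.987, -0.0]
contact_force: [-1.3, -3.7, 7.1]
width: 0.154
```

```bash
python3 avg.py
```

```text
AVG F [ 0.09 -4.12  6.42] T [-0.65   0.071 -0.063]
t 25.8 p [0.4732 0.0308 0.2892] th 108.75 zz [ 1.6e-03 -3.0e-04 -1.0e+00] F [-0.36 -4.26  7.02] T [-0.66   0.092 -0.084] w 0.159 q [-0.28  0.42  0.15  2.09 -0.1   0.64  1.83]
need dx -6.15 dy -4.84 dz 3.92 cm twist 0.682
```

Request:
send_rows(
  steps=[
    {"dx":0,"dy":0,"dz":0,"twist":0.1},
    {"dx":0,"dy":0,"dz":0,"twist":0.12},
    {"dx":0,"dy":0,"dz":0,"twist":0.08},
    {"dx":0,"dy":0,"dz":0,"twist":0},
  ],
)

```text
clock: 26.3
eef_pos: [0.4732, 0.0307, 0.2892]
eef_rot: [0.001, -0.013, 1.0, -0.0]
contact_force: [0.3, -4.2, 6.1]
width: 0.156
```

```bash
python3 avg.py
```

```text
AVG F [ 0.46 -4.25  6.45] T [-0.792  0.017 -0.104]
t 26.6 p [0.4732 0.0306 0.2893] th 91.55 zz [ 1.8e-03 -4.0e-04 -1.0e+00] F [ 0.91 -3.96  6.34] T [-0.796 -0.03  -0.073] w 0.158 q [-0.34  0.43  0.23  2.09 -0.15  0.64  1.58]
need dx -7.30 dy -2.79 dz 3.93 cm twist 0.381
```

Request:
send_rows(
  steps=[
    {"dx":0,"dy":0,"dz":0,"twist":0},
    {"dx":0,"dy":0,"dz":0,"twist":0},
    {"dx":0,"dy":0,"dz":0,"twist":0},
    {"dx":0,"dy":0,"dz":-2,"twist":0},
    {"dx":0,"dy":0,"dz":-3.5,"twist":0},
    {"dx":0,"dy":0,"dz":-1.2,"twist":0},
    {"dx":-2.4,"dy":-0.9,"dz":0,"twist":0},
    {"dx":-2.5,"dy":-1,"dz":0,"twist":0},
    {"dx":-2.4,"dy":-0.9,"dz":0,"twist":0.1},
    {"dx":0,"dy":0,"dz":0,"twist":0.16},
  ],
  gripper=0.2,
)

```text
clock: 27.85
eef_pos: [0.5476, 0.0047, 0.3548]
eef_rot: [0.0, 0.118, 0.993, -0.0]
contact_force: [0.2, -0.1, -0.6]
width: 0.6
```

Request:
send_rows(
  steps=[
    {"dx":0,"dy":0,"dz":0,"twist":0.12},
    {"dx":0,"dy":0,"dz":2,"twist":0},
    {"dx":0,"dy":0,"dz":0,"twist":0},
  ],
)

```text
clock: 28.22
eef_pos: [0.5456, 0.0057, 0.3338]
eef_rot: [-0.002, 0.175, 0.985, -0.001]
contact_force: [0.7, 0.4, -0.7]
width: 0.601
```

```bash
python3 avg.py
```

```text
AVG F [-0.11  0.5   0.15] T [ 0.027 -0.018 -0.002]
t 28.52 p [0.5467 0.0053 0.336 ] th 69.84 zz [ 1.e-03  2.e-04 -1.e+00] F [-0.28  0.48  0.07] T [-0.022 -0.096 -0.047] w 0.599 q [-0.36  0.47  0.34  1.89 -0.21  0.82  1.31]
need dx -0.05 dy -0.05 dz 8.60 cm twist 0.002
```

Request:
send_rows(
  steps=[
    {"dx":-0.05,"dy":-0.05,"dz":2.5,"twist":0},
    {"dx":0,"dy":0,"dz":3.5,"twist":0},
    {"dx":0,"dy":0,"dz":1.9,"twist":0},
    {"dx":0,"dy":0,"dz":0.5,"twist":0},
    {"dx":0,"dy":0,"dz":0,"twist":0},
  ],
)

```text
clock: 29.15
eef_pos: [0.5471, 0.0047, 0.252]
eef_rot: [0.0, 0.175, 0.985, 0.0]
contact_force: [-0.7, -1.0, 0.4]
width: 0.602
```

Request:
send_rows(
  steps=[
    {"dx":0,"dy":0,"dz":0,"twist":0},
    {"dx":0,"dy":0,"dz":0,"twist":0},
    {"dx":0,"dy":0,"dz":0,"twist":0},
    {"dx":0,"dy":0,"dz":0,"twist":0},
  ],
  gripper=-1,
  newtons=30,
)

```text
clock: 29.65
eef_pos: [0.5473, 0.0047, 0.2525]
eef_rot: [0.001, 0.175, 0.985, 0.0]
contact_force: [-1.9, 0.3, 6.5]
width: 0.3
```

```bash
python3 avg.py
```

```text
AVG F [-0.61 -0.17  6.38] T [-0.131  0.225  0.001]
t 29.95 p [0.5473 0.0047 0.2525] th 69.84 zz [ 1.7e-03  1.0e-04 -1.0e+00] F [-0.06  0.11  5.66] T [-0.079  0.227 -0.019] w 0.295 q [-0.31  0.6   0.29  1.93 -0.27  0.65  1.36]
need dx 0.03 dy -0.00 dz 0.25 cm twist 0.002
```

Request:
send_rows(
  steps=[
    {"dx":0,"dy":0,"dz":-0.05,"twist":0},
    {"dx":0,"dy":0,"dz":0,"twist":0},
  ],
)

```text
clock: 30.2
eef_pos: [0.5472, 0.0047, 0.2525]
eef_rot: [0.001, 0.175, 0.985, 0.0]
contact_force: [0.6, -0.2, 4.4]
width: 0.302
```

Request:
send_rows(
  steps=[
    {"dx":0,"dy":0,"dz":-0.03,"twist":0},
    {"dx":0,"dy":0,"dz":0,"twist":0},
  ],
)

```text
clock: 30.45
eef_pos: [0.5472, 0.0047, 0.2525]
eef_rot: [0.001, 0.175, 0.985, 0.0]
contact_force: [1.9, -0.8, 2.8]
width: 0.297
```

Request:
send_rows(
  steps=[
    {"dx":0,"dy":0,"dz":-0.04,"twist":0},
    {"dx":0,"dy":0,"dz":-0.04,"twist":0},
  ],
)

```text
clock: 30.7
eef_pos: [0.547, 0.0047, 0.2529]
eef_rot: [0.0, 0.175, 0.985, -0.0]
contact_force: [4.2, -0.7, -5.1]
width: 0.301
```

```bash
python3 avg.py
```

```text
AVG F [ 4.57 -0.99 -4.46] T [-0.28  -1.25   0.002]
t 31.0 p [0.5469 0.0047 0.253 ] th 69.84 zz [ 6.e-04 -2.e-04 -1.e+00] F [ 5.25 -0.82 -4.71] T [-0.257 -1.264  0.031] w 0.298 q [-0.31  0.6   0.29  1.93 -0.27  0.65  1.36]
need dx -0.00 dy 0.00 dz 0.30 cm twist 0.002
```

Request:
send_rows(
  steps=[
    {"dx":0,"dy":0,"dz":-0.04,"twist":0},
    {"dx":0,"dy":0,"dz":-0.04,"twist":0},
  ],
)

```text
clock: 31.25
eef_pos: [0.5469, 0.0046, 0.2538]
eef_rot: [0.0, 0.175, 0.985, -0.0]
contact_force: [4.6, -1.2, -4.6]
width: 0.299
```

```bash
python3 avg.py
```

```text
AVG F [ 4.8  -1.61 -4.78] T [-0.348 -1.29  -0.004]
t 31.55 p [0.5469 0.0046 0.2538] th 69.84 zz [ 5.e-04 -3.e-04 -1.e+00] F [ 4.12 -1.3  -4.63] T [-0.363 -1.292  0.032] w 0.298 q [-0.31  0.59  0.29  1.93 -0.27  0.66  1.36]
need dx -0.01 dy 0.01 dz 0.38 cm twist 0.002
```

Request:
send_rows(
  steps=[
    {"dx":-0.05,"dy":0,"dz":0,"twist":0},
    {"dx":0,"dy":0,"dz":-0.04,"twist":0},
    {"dx":0,"dy":0,"dz":-0.04,"twist":0},
  ],
)

```text
clock: 31.92
eef_pos: [0.5471, 0.0045, 0.2546]
eef_rot: [-0.0, 0.175, 0.985, -0.0]
contact_force: [4.7, -1.6, -5.0]
width: 0.299
```

```bash
python3 avg.py
```

```text
AVG F [ 4.22 -1.56 -4.76] T [-0.396 -1.028  0.006]
t 32.23 p [0.5471 0.0045 0.2547] th 69.84 zz [-2.e-04 -1.e-04 -1.e+00] F [ 3.66 -1.82 -4.63] T [-0.428 -0.99   0.018] w 0.297 q [-0.31  0.59  0.29  1.93 -0.27  0.66  1.36]
need dx 0.02 dy 0.01 dz 0.47 cm twist 0.002
```

Request:
send_rows(
  steps=[
    {"dx":-0.15,"dy":0,"dz":0,"twist":0},
    {"dx":0,"dy":0,"dz":-0.04,"twist":0},
    {"dx":0,"dy":0,"dz":-0.04,"twist":0},
  ],
)

```text
clock: 32.6
eef_pos: [0.5478, 0.0043, 0.2548]
eef_rot: [-0.001, 0.175, 0.985, -0.0]
contact_force: [0.6, 0.4, -8.7]
width: 0.295
```

```bash
python3 avg.py
```

```text
AVG F [-0.96  0.51 -8.2 ] T [ 0.062  0.043 -0.003]
t 32.9 p [0.5479 0.0043 0.2549] th 69.85 zz [-2.2e-03  2.0e-04 -1.0e+00] F [-1.88  0.37 -8.14] T [0.089 0.212 0.001] w 0.297 q [-0.31  0.59  0.29  1.92 -0.27  0.66  1.36]
need dx 0.10 dy 0.01 dz 0.49 cm twist 0.003
```

Request:
send_rows(
  steps=[
    {"dx":0,"dy":0,"dz":-0.04,"twist":0},
    {"dx":0,"dy":0,"dz":-0.04,"twist":0},
  ],
)

```text
clock: 33.15
eef_pos: [0.548, 0.0042, 0.2559]
eef_rot: [-0.001, 0.175, 0.985, -0.0]
contact_force: [-2.1, 1.0, -10.3]
width: 0.297
```

```bash
python3 avg.py
```

```text
AVG F [-3.69  1.55 -9.91] T [ 0.276  0.82  -0.013]
t 33.45 p [0.548  0.0042 0.256 ] th 69.85 zz [-1.8e-03  2.0e-04 -1.0e+00] F [-4.51  1.54 -9.95] T [ 0.326  1.003 -0.01 ] w 0.304 q [-0.31  0.59  0.29  1.92 -0.27  0.66  1.36]
need dx 0.11 dy 0.01 dz 0.60 cm twist 0.003
```

Request:
send_rows(
  steps=[
    {"dx":0.12,"dy":0,"dz":0.1,"twist":0},
    {"dx":0,"dy":0,"dz":0.1,"twist":0},
    {"dx":0,"dy":0,"dz":0.1,"twist":0},
    {"dx":0,"dy":0,"dz":0.06,"twist":0},
  ],
)

```text
clock: 33.95
eef_pos: [0.5479, 0.0042, 0.2548]
eef_rot: [0.0, 0.175, 0.985, 0.001]
contact_force: [-9.2, 2.0, 15.4]
width: 0.299
```

```bash
python3 avg.py
```

```text
AVG F [-9.76  0.93 12.74] T [ 0.227  2.356 -0.01 ]
t 34.25 p [0.5478 0.0042 0.2548] th 69.82 zz [ 8.e-04  9.e-04 -1.e+00] F [-10.29   1.16  12.93] T [2.100e-01 2.369e+00 1.000e-03] w 0.294 q [-0.31  0.59  0.29  1.93 -0.27  0.66  1.36]
need dx 0.09 dy 0.02 dz 0.48 cm twist 0.002
```

Request:
send_rows(
  steps=[
    {"dx":0.15,"dy":0,"dz":0,"twist":0},
    {"dx":0.12,"dy":0,"dz":0,"twist":0},
    {"dx":0,"dy":0,"dz":0,"twist":0},
  ],
)

```text
clock: 34.62
eef_pos: [0.5467, 0.0046, 0.2548]
eef_rot: [0.003, 0.175, 0.984, 0.0]
contact_force: [-3.5, -2.1, 8.1]
width: 0.3
```

```bash
python3 avg.py
```

```text
AVG F [-3.73 -0.88  8.01] T [-0.26   0.958  0.006]
t 34.92 p [0.5467 0.0046 0.2548] th 69.8 zz [ 5.3e-03 -4.0e-04 -1.0e+00] F [-3.8  -0.71  7.77] T [-0.287  0.962  0.016] w 0.301 q [-0.31  0.59  0.29  1.93 -0.27  0.65  1.36]
need dx -0.02 dy 0.02 dz 0.48 cm twist 0.002
```

Request:
send_rows(
  steps=[
    {"dx":0.04,"dy":0,"dz":0.08,"twist":0},
    {"dx":0.02,"dy":0,"dz":0.08,"twist":0},
    {"dx":0,"dy":0,"dz":0,"twist":0},
  ],
)

```text
clock: 35.3
eef_pos: [0.5466, 0.005, 0.2534]
eef_rot: [0.003, 0.175, 0.985, 0.0]
contact_force: [-1.9, -0.4, 7.9]
width: 0.3
```

```bash
python3 avg.py
```

```text
AVG F [-2.43 -0.85  7.23] T [-0.152  0.653  0.018]
t 35.6 p [0.5466 0.005  0.2534] th 69.81 zz [ 6.5e-03 -2.0e-04 -1.0e+00] F [-2.46 -1.3   6.82] T [-0.22   0.622  0.034] w 0.298 q [-0.31  0.59  0.29  1.93 -0.27  0.65  1.36]
need dx -0.05 dy -0.01 dz 0.34 cm twist 0.002
```

Request:
send_rows(
  steps=[
    {"dx":0.02,"dy":0,"dz":0.08,"twist":0},
    {"dx":0,"dy":0,"dz":0.04,"twist":0},
    {"dx":0,"dy":0,"dz":0,"twist":0},
  ],
)

```text
clock: 35.98
eef_pos: [0.5465, 0.0051, 0.2525]
eef_rot: [0.003, 0.175, 0.985, 0.001]
contact_force: [-2.6, -0.5, 10.8]
width: 0.299
```

```bash
python3 avg.py
```

```text
AVG F [-2.52 -0.13 10.14] T [-0.085  0.784 -0.007]
t 36.27 p [0.5466 0.0051 0.2525] th 69.81 zz [ 0.007  0.    -1.   ] F [-2.5   0.48  9.54] T [-0.104  0.819 -0.016] w 0.3 q [-0.31  0.6   0.29  1.93 -0.27  0.64  1.36]
need dx -0.06 dy -0.02 dz 0.25 cm twist 0.002
```

Request:
send_rows(
  steps=[
    {"dx":0.02,"dy":0,"dz":0.04,"twist":0},
    {"dx":0,"dy":0,"dz":0,"twist":0},
  ],
)

```text
clock: 36.52
eef_pos: [0.5465, 0.0051, 0.2524]
eef_rot: [0.004, 0.175, 0.985, 0.001]
contact_force: [-3.0, 0.2, 13.4]
width: 0.302
```

Request:
send_rows(
  steps=[
    {"dx":0,"dy":0,"dz":0,"twist":0},
    {"dx":0,"dy":0,"dz":0,"twist":0},
    {"dx":0,"dy":0,"dz":0,"twist":0},
    {"dx":0,"dy":0,"dz":-1,"twist":0},
    {"dx":0,"dy":0,"dz":-3.5,"twist":0},
    {"dx":0,"dy":0,"dz":-4,"twist":0},
    {"dx":0,"dy":0,"dz":-2,"twist":0},
    {"dx":0,"dy":0,"dz":0,"twist":0},
  ],
  gripper=0.2,
)

```text
clock: 37.52
eef_pos: [0.5447, 0.0057, 0.3564]
eef_rot: [0.002, 0.175, 0.985, 0.001]
contact_force: [-0.5, 0.9, 0.5]
width: 0.601
```

```bash
python3 -c "
from h import *
s=snapshot('side');go(.4727,.0312,.288,91.55)
M=np.float32([[9,0,-225*9],[0,9,-165*9]])
cv2.imwrite('pics/h1.png',cv2.warpAffine(s['color'],M,(700,600)))"; python3 shoe.py h2
```

```text
t 37.58 p [0.5441 0.0058 0.3551] th 69.85 zz [ 1.5e-03  3.0e-04 -1.0e+00] F [ 0.37  0.65 -0.67] T [-0.026  0.008 -0.004] w 0.6 q [-0.37  0.43  0.36  1.88 -0.2   0.86  1.3 ]
need dx 7.58 dy -0.07 dz 6.71 cm twist -0.379
t 37.67 p [0.5436 0.0059 0.3537] th 69.85 zz [-1.4e-03 -1.0e-04 -1.0e+00] F [ 0.18  0.33 -0.7 ] T [0.016 0.011 0.012] w 0.6 q [-0.37  0.44  0.36  1.88 -0.2   0.86  1.3 ]
face pts [0.9, 0.4, 0.4, 0.9, 0.5, -2.1, 0.7, 0.8]
75 25 [-2.8  6.   8.7]
85 22 [-2.4  6.4  8.6]
95 20 [-1.9  4.8  8.8]
105 62 [-2.7  3.3  8.5]
```

View pics/h1.png

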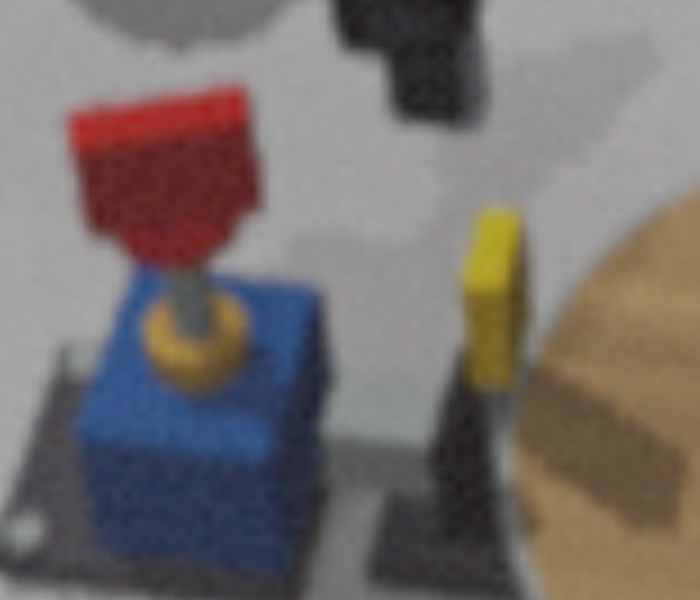

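Request:
send_rows(
  steps=[
    {"dx":2.5,"dy":0,"dz":0,"twist":0},
    {"dx":2.8,"dy":0,"dz":0,"twist":0},
    {"dx":2.2,"dy":0,"dz":0,"twist":0},
    {"dx":0,"dy":0,"dz":0,"twist":-0.13},
    {"dx":0,"dy":0,"dz":0,"twist":-0.13},
    {"dx":0,"dy":0,"dz":0,"twist":-0.12},
    {"dx":0,"dy":0,"dz":0,"twist":0},
  ],
)

```text
clock: 38.55
eef_pos: [0.4733, 0.0315, 0.3536]
eef_rot: [-0.001, -0.013, 1.0, -0.0]
contact_force: [-0.7, 0.1, -1.5]
width: 0.604
```

```bash
python3 -c "
from h import *
s=snapshot('side');go(.4730,.0310,.289,91.55)"
```

```text
t 38.6 p [0.4733 0.0315 0.3538] th 91.47 zz [-1.5e-03 -3.0e-04 -1.0e+00] F [-0.34 -0.92  0.26] T [-0.018 -0.002 -0.034] w 0.6 q [-0.39  0.32  0.28  2.05 -0.12  0.79  1.55]
need dx 0.04 dy -0.05 dz 6.48 cm twist -0.001
```

Request:
send_rows(
  steps=[
    {"dx":0.04,"dy":-0.05,"dz":1.8,"twist":0},
    {"dx":0,"dy":0,"dz":2.5,"twist":0},
    {"dx":0,"dy":0,"dz":1.6,"twist":0},
    {"dx":0,"dy":0,"dz":0.5,"twist":0},
  ],
)

```text
clock: 39.1
eef_pos: [0.4729, 0.0311, 0.2895]
eef_rot: [-0.001, -0.014, 1.0, -0.0]
contact_force: [-0.5, 0.6, -0.8]
width: 0.603
```

Request:
send_rows(
  steps=[
    {"dx":0,"dy":0,"dz":0,"twist":0},
    {"dx":0,"dy":0,"dz":0,"twist":0},
    {"dx":0,"dy":0,"dz":0,"twist":0},
    {"dx":0,"dy":0,"dz":0,"twist":0},
    {"dx":0,"dy":0,"dz":0,"twist":0},
  ],
  gripper=-1,
  newtons=40,
)

```text
clock: 39.72
eef_pos: [0.4736, 0.0306, 0.2912]
eef_rot: [0.001, -0.014, 1.0, -0.0]
contact_force: [-1.3, -2.6, 5.8]
width: 0.154
```

```bash
python3 -c "
from h import *
snapshot('side');go(.473,.031,.289,91.55)"
```

```text
t 39.77 p [0.4736 0.0306 0.2912] th 91.57 zz [ 1.3e-03 -2.0e-04 -1.0e+00] F [-1.79 -3.69  6.66] T [-0.596  0.222 -0.008] w 0.156 q [-0.36  0.42  0.25  2.09 -0.17  0.64  1.6 ]
need dx 0.06 dy 0.05 dz 0.22 cm twist 0.000
```

Request:
send_rows(
  steps=[
    {"dx":0,"dy":0,"dz":0,"twist":-0.05},
    {"dx":0,"dy":0,"dz":0,"twist":-0.05},
    {"dx":0,"dy":0,"dz":0,"twist":0},
  ],
)

```text
clock: 40.15
eef_pos: [0.4736, 0.0306, 0.2912]
eef_rot: [0.001, -0.064, 0.998, -0.0]
contact_force: [-1.6, -3.0, 5.4]
width: 0.156
```

```bash
python3 avg.py
```

```text
AVG F [-0.98 -2.81  5.96] T [-0.52   0.237  0.127]
t 40.45 p [0.4736 0.0307 0.2912] th 97.33 zz [ 1.3e-03 -2.0e-04 -1.0e+00] F [-1.57 -2.96  5.81] T [-0.496  0.264  0.151] w 0.161 q [-0.34  0.42  0.22  2.09 -0.15  0.64  1.68]
need dx -6.95 dy -3.51 dz 4.12 cm twist 0.482
```

Request:
send_rows(
  steps=[
    {"dx":0,"dy":0,"dz":0,"twist":0},
    {"dx":0,"dy":0,"dz":0,"twist":0},
    {"dx":0,"dy":0,"dz":0,"twist":0},
    {"dx":0,"dy":0,"dz":-2,"twist":0},
    {"dx":0,"dy":0,"dz":-3.5,"twist":0},
    {"dx":0,"dy":0,"dz":-1.2,"twist":0},
    {"dx":-2.3,"dy":-1.1,"dz":0,"twist":0},
    {"dx":-2.4,"dy":-1.2,"dz":0,"twist":0},
    {"dx":-2.3,"dy":-1.2,"dz":0,"twist":0.16},
    {"dx":0,"dy":0,"dz":0,"twist":0.16},
  ],
  gripper=0.2,
)

```text
clock: 41.7
eef_pos: [0.5483, 0.0046, 0.3569]
eef_rot: [0.0, 0.099, 0.995, -0.0]
contact_force: [0.4, 0.0, 0.0]
width: 0.602
```

Request:
send_rows(
  steps=[
    {"dx":0,"dy":0,"dz":0,"twist":0.16},
    {"dx":0,"dy":0,"dz":2,"twist":0},
    {"dx":0,"dy":0,"dz":0,"twist":0},
  ],
)

```text
clock: 42.08
eef_pos: [0.5463, 0.0056, 0.3359]
eef_rot: [-0.002, 0.175, 0.985, -0.001]
contact_force: [-0.0, -0.0, -0.3]
width: 0.6
```

```bash
python3 -c "
from h import *
snapshot('side');snapshot('side');s=snapshot('side')
go(.547,.0047,.252,69.7)
M=np.float32([[9,0,-225*9],[0,9,-165*9]])
cv2.imwrite('pics/i1.png',cv2.warpAffine(s['color'],M,(700,600)))"
```

```text
t 42.23 p [0.5473 0.0053 0.3378] th 69.85 zz [ 2.e-04  0.e+00 -1.e+00] F [ 0.32 -0.05  0.33] T [-0.013 -0.004  0.052] w 0.601 q [-0.37  0.47  0.36  1.89 -0.22  0.83  1.32]
need dx 0.00 dy -0.07 dz 8.58 cm twist 0.003
```

Request:
send_rows(
  steps=[
    {"dx":0,"dy":-0.05,"dz":2.5,"twist":0},
    {"dx":0,"dy":0,"dz":3.5,"twist":0},
    {"dx":0,"dy":0,"dz":2,"twist":0},
    {"dx":0,"dy":0,"dz":0.5,"twist":0},
    {"dx":0,"dy":0,"dz":0,"twist":0},
  ],
)

```text
clock: 42.85
eef_pos: [0.5474, 0.0048, 0.2531]
eef_rot: [0.0, 0.175, 0.985, 0.0]
contact_force: [0.0, -0.2, 0.2]
width: 0.601
```

Request:
send_rows(
  steps=[
    {"dx":0,"dy":0,"dz":0,"twist":0},
    {"dx":0,"dy":0,"dz":0,"twist":0},
    {"dx":0,"dy":0,"dz":0,"twist":0},
    {"dx":0,"dy":0,"dz":0,"twist":0},
  ],
  gripper=-1,
  newtons=25,
)

```text
clock: 43.35
eef_pos: [0.5475, 0.0048, 0.2535]
eef_rot: [0.001, 0.175, 0.985, 0.0]
contact_force: [-0.8, 0.5, 6.3]
width: 0.302
```

Request:
send_rows(
  steps=[
    {"dx":0,"dy":0,"dz":-0.05,"twist":0},
    {"dx":0,"dy":0,"dz":-0.05,"twist":0},
    {"dx":-0.1,"dy":0,"dz":-0.05,"twist":0},
    {"dx":0,"dy":0,"dz":-0.04,"twist":0},
    {"dx":0,"dy":0,"dz":-0.04,"twist":0},
  ],
)

```text
clock: 43.98
eef_pos: [0.5477, 0.0046, 0.2545]
eef_rot: [-0.0, 0.175, 0.985, -0.0]
contact_force: [1.4, 0.0, -4.9]
width: 0.3
```

```bash
python3 avg.py
```

```text
AVG F [ 0.99  0.88 -5.1 ] T [ 0.178 -0.369 -0.03 ]
t 44.27 p [0.5477 0.0045 0.2546] th 69.85 zz [-6.e-04 -0.e+00 -1.e+00] F [ 1.23  0.94 -5.06] T [ 0.213 -0.343 -0.024] w 0.302 q [-0.33  0.6   0.31  1.93 -0.28  0.66  1.38]
need dx 0.07 dy -0.01 dz 0.46 cm twist 0.003
```

Request:
send_rows(
  steps=[
    {"dx":-0.02,"dy":0,"dz":-0.04,"twist":0},
    {"dx":0,"dy":0,"dz":-0.04,"twist":0},
  ],
)

```text
clock: 44.52
eef_pos: [0.5478, 0.0044, 0.2554]
eef_rot: [-0.0, 0.175, 0.985, -0.0]
contact_force: [1.5, 0.1, -6.1]
width: 0.295
```

```bash
python3 avg.py
```

```text
AVG F [-0.62  0.08 -5.87] T [ 0.052  0.04  -0.043]
t 44.83 p [0.5478 0.0044 0.2555] th 69.84 zz [-9.e-04 -1.e-04 -1.e+00] F [-1.55  0.38 -5.58] T [ 0.021  0.106 -0.037] w 0.296 q [-0.33  0.6   0.31  1.93 -0.28  0.66  1.38]
need dx 0.09 dy 0.00 dz 0.55 cm twist 0.002
```

Request:
send_rows(
  steps=[
    {"dx":0.1,"dy":0,"dz":0.06,"twist":0},
    {"dx":0.1,"dy":0,"dz":0.08,"twist":0},
    {"dx":0.05,"dy":0,"dz":0.08,"twist":0},
    {"dx":0,"dy":0,"dz":0.06,"twist":0},
    {"dx":0,"dy":0,"dz":0.04,"twist":0},
  ],
)

```text
clock: 45.45
eef_pos: [0.547, 0.005, 0.2535]
eef_rot: [0.002, 0.175, 0.985, 0.0]
contact_force: [2.0, -2.5, 11.3]
width: 0.301
```

```bash
python3 avg.py
```

```text
AVG F [ 2.53 -2.05  8.89] T [-0.528 -0.454 -0.014]
t 45.75 p [0.5469 0.005  0.2535] th 69.83 zz [ 3.5e-03 -1.0e-04 -1.0e+00] F [ 2.37 -2.01  8.57] T [-0.531 -0.497 -0.004] w 0.299 q [-0.33  0.6   0.31  1.93 -0.28  0.65  1.38]
need dx -0.02 dy -0.03 dz 0.35 cm twist 0.002
```

Request:
send_rows(
  steps=[
    {"dx":-0.04,"dy":0,"dz":0.04,"twist":0},
    {"dx":0,"dy":0,"dz":0,"twist":0},
  ],
)

```text
clock: 46.0
eef_pos: [0.5472, 0.0049, 0.2534]
eef_rot: [0.001, 0.175, 0.985, 0.0]
contact_force: [0.8, -1.6, 13.5]
width: 0.3
```

```bash
python3 avg.py
```

```text
AVG F [-0.04 -2.   13.11] T [-0.455 -0.023  0.005]
t 46.3 p [0.5472 0.0049 0.2534] th 69.83 zz [ 3.e-03  2.e-04 -1.e+00] F [-0.2  -2.09 13.21] T [-0.403 -0.015  0.055] w 0.296 q [-0.33  0.6   0.31  1.93 -0.28  0.65  1.38]
need dx 0.01 dy -0.03 dz 0.34 cm twist 0.002
```

Seated: z held while the force rose. I'll release, back away and check the final state.

Request:
send_rows(
  steps=[
    {"dx":0,"dy":0,"dz":0,"twist":0},
    {"dx":0,"dy":0,"dz":0,"twist":0},
    {"dx":0,"dy":0,"dz":0,"twist":0},
    {"dx":0,"dy":0,"dz":-1,"twist":0},
    {"dx":0,"dy":0,"dz":-3,"twist":0},
    {"dx":0,"dy":0,"dz":-4,"twist":0},
    {"dx":0,"dy":0,"dz":-5,"twist":0},
    {"dx":0,"dy":0,"dz":-5,"twist":0},
    {"dx":5,"dy":3,"dz":0,"twist":0},
    {"dx":5,"dy":3,"dz":0,"twist":0},
  ],
  gripper=0.2,
)

```text
clock: 47.55
eef_pos: [0.4721, 0.0966, 0.4332]
eef_rot: [0.001, 0.176, 0.984, 0.001]
contact_force: [0.4, 2.1, 0.9]
width: 0.597
```

Request:
send_rows(
  steps=[
    {"dx":0,"dy":5,"dz":0,"twist":0},
    {"dx":0,"dy":5,"dz":0,"twist":0},
    {"dx":0,"dy":5,"dz":0,"twist":0},
    {"dx":0,"dy":0,"dz":0,"twist":0},
    {"dx":0,"dy":0,"dz":0,"twist":0},
  ],
)

```text
clock: 48.18
eef_pos: [0.5245, 0.2359, 0.4321]
eef_rot: [-0.0, 0.175, 0.985, -0.0]
contact_force: [-0.5, 0.5, -0.2]
width: 0.597
```

```bash
python3 shoe.py z1; python3 -c "
from h import *
import pickle
s=snapshot('side');t=snapshot('top')
z=np.zeros((600,800,3),np.uint8)
z[:500,:400]=cv2.resize(s['color'][145:270,215:315+0],(400,500));z[:500,400:]=cv2.resize(t['color'][125:275,270:390],(400,500))
cv2.imwrite('pics/z2.png',z)
gx=np.array([.938,-.347,0]);gy=np.array([.347,.938,0])
C=cloud(s)-[.5432,.0052,0]
H,S,V=cv2.split(cv2.cvtColor(s['color'],cv2.COLOR_BGR2HSV))
m=(H>22)&(H<34)&(S>150);m[:, :270]=0;m[:,290:]=0;m[210:]=0
for v in range(186,210,2):
    k=m[v];print(v,k.sum(),(C[v][k]@gx*1000).round(1),(C[v][k][:,2]*1000).round())
t0=pickle.load(open('top0.pkl','rb'));d=np.abs(t0['color'].astype(int)-t['color']).sum(2)[130:222,286:380];print('plate diff mean',d.mean())
s0=pickle.load(open('side0.pkl','rb'))
for nm,(a,b,c,e) in {'cup':(115,160,205,242),'items':(175,245,310,375)}.items(): print(nm,np.abs(s0['color'].astype(int)-s['color']).sum(2)[a:b,c:e].mean())
"
```

```text
t 48.27 p [0.5246 0.2351 0.4323] th 69.72 zz [ 0.e+00 -6.e-04 -1.e+00] F [-0.06 -0.06  0.42] T [-0.021 -0.059 -0.011] w 0.602 q [-0.74  0.39  0.31  1.73 -0.13  1.05  0.84]
face pts [0.9, 0.6, 0.5, 0.6]
75 24 [-1.7  8.   8.7]
85 25 [-2.6  4.7  8.5]
95 19 [-2.   5.   8.6]
105 60 [-2.8  3.3  8.5]
186 0 [] []
188 0 [] []
190 4 [-1.3  1.2  3.3  5.9] [109. 111. 111. 112.]
192 5 [-2.3  0.5  2.7  4.2  7.3] [109. 112. 112. 109. 113.]
194 5 [-0.2  1.1  3.6  5.8  8.3] [113. 109. 111. 111. 112.]
196 6 [-1.7 -0.2  3.7  5.3  7.5  8.2] [111. 108. 115. 113. 113. 107.]
198 5 [1.6 3.  5.6 7.2 8.6] [111. 108. 109. 107. 104.]
200 3 [1.5 5.2 7.4] [105. 103. 103.]
202 5 [1.  2.6 4.7 7.5 8.2] [98. 95. 95. 98. 92.]
204 4 [-0.5  1.8  4.6  6.6] [86. 87. 90. 89.]
206 4 [190.6   1.7   4.3   5.8] [908.  81.  83.  80.]
208 0 [] []
plate diff mean 61.61378353376503
cup 17.931531531531533
items 23.161538461538463
```

View pics/z2.png

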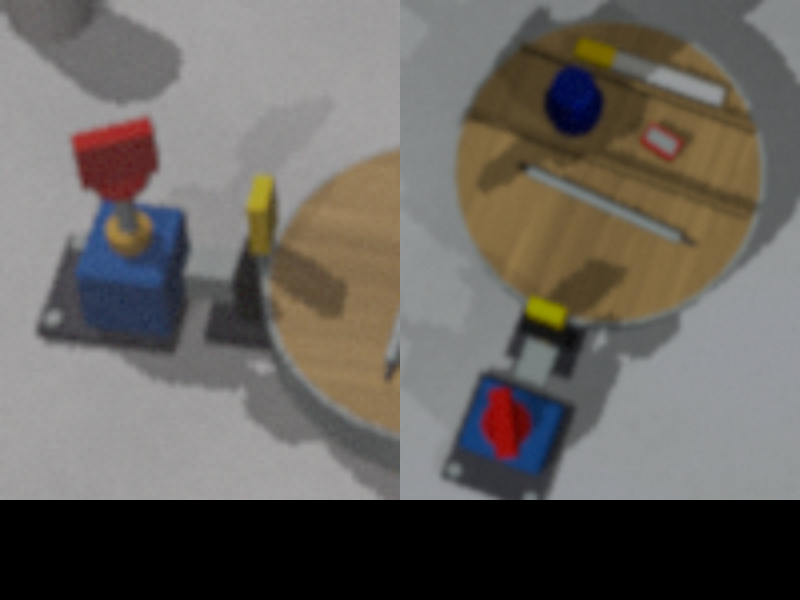

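The gauge stands upright and seated (grip top at about 0.111 m), and everything on the turntable is where it was. I'm handing in now.

```bash
python3 -c "
from h import *
print(order.sign_off());st()"
```

```text
the job is handed in; nothing more can be done
None
the job is handed in; nothing more can be done
```

The brake is set: the gauge stands seated in the gap with a measured pull of about 5 to 6 N, and I handed the job in at about 48 s.

**What I did**
- I took the gauge from its stand, lowered it into the gap (about 8.2 mm wide) until it touched the ledge, and let go.
- I turned the knob clockwise 2.2 rad, where a test pull showed no drag, and then to 2.5 rad.
- At 2.5 rad, with no sideways load, the drag came out at about 7 N. The pull readings ran from 4.7 to 9.9 N depending on the sideways load from the gripper.
- That was too stiff, so I backed the knob off 0.1 rad, ending about 2.4 rad from the start.

**Last checks**
- **Drag:** the final slow pull read 5.1 to 5.9 N with almost no side load. That includes the gauge's 0.8 N weight, so the friction is about 4.7 N.
- **Seating:** afterwards I pushed the gauge back down to the ledge; the height stayed put while the force rose to 13 N. The last images show it upright with its top at about 111 mm, against the expected 110 mm.
- **Other objects:** by eye, the turntable, the things on it and the nearest part of the cup look unmoved. My picture-difference check of the turntable top gave a high value, which I put down to shadows, so it confirms nothing either way.

Each drag test drew the gauge up 2 to 4 mm, and I reseated it every time.

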